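# Turn the riser plate over against the bench stop

### The arm

A 6-joint arm with a two-finger parallel gripper is mounted at the origin on a cart in front of the work surface, level with it; the furniture and walls round the work are solid. World frame = base frame: x ahead of the robot, y to its left, z up, the work surface at z = 0. Lengths are in m, angles in rad, forces in N, time in s.
With the tool pointing down it reaches from about 0.3 to 0.75 m from the base axis. Payload 8.5 kg.
Tool frame: the origin (TCP) lies between the finger pads; the fingertips stand ahead of it and the grasp point (between the pads) lies 6 mm ahead of it (nose_length is the z of the fingertips in the tool frame, in m); z points along the fingers, y is the direction in which the jaws open and shut (so a half turn about z gives the same grasp; the last joint's range is limited). The gripper opens to 88 mm and grips with 3 to 60 N. Pads are 18 mm wide; open, the fingers measure 123 mm over their backs; the gripper's body (75 mm by 187 mm) begins 45 mm behind the grasp point.
Start: joints at [-1.411, 0.381, 1.297, -0, 1.464, -0.215], TCP at [0.201, -0.512, 0.232] pointing down, gripper open.
Joint ranges: [-3.11, 3.11], [-0.89, 2.33], [0.22, 2.48], [-1.42, 4.56], [0.17, 2.85], [-2.88, 2.88]. Speed limits (rad/s): [2.39, 2.39, 3.14, 3.14, 3.14, 3.14].

### API

Orientations are given as a unit quaternion [x, y, z, w].
In Python, from bench import sense, snapshot, finish_job, nose_length gives the robot as it stands. The module is installed in compiled form; this text tells all that it offers.
- The arm moves only by the tool step_arm, never from a script. Its argument "targets" is one flat list of numbers, 4 for each row, row after row: the shift along the tool's x, y, z in mm, then the turn about the tool's z in degrees. A call has 1 to 10 rows; each row is the pose to reach, as a shift and turn from the pose commanded when the call began, along the tool's axes at that moment; what a row does not reach only later rows make up. A row lasts 1/8 s, in which the tool goes at most 62.5 mm and 10.7 degrees, less where a joint would pass 70% of its speed; a pose out of reach is approached as far as the arm can. A call with a gripper value outside its range is refused whole. "jaw" is the finger opening in mm, from 0 to 88.1, set as the call begins (left out, the last holds). The fingers move at their own pace and stop on an object; "squeeze" is the grip in N (left out, the last holds). Time passes only in rows, so rows that repeat a pose let the fingers close. It gives the time, the measured TCP pose, the force and the opening at its end, in the units of the state.
- sense(): the state, without advancing time (a new reading comes with each control period).
- snapshot(name): name is "scene" or "top" or "wrist"; returns a dict with "frame" (420x560x3 uint8, red, green, blue), "mtx" (3x3 intrinsics, pixels), "cam_to_world" (4x4, takes a point from camera to world coordinates). Camera axes: x right, y down, z forward; pixel columns grow to the right and rows downward; lengths in m; the calibration is good to about 2 mm. The wrist camera is an equidistant fisheye: a pixel r from the principal point sees the ray r / f radians off the axis. A picture is of the moment at which its call begins. There is no depth.
- finish_job(): hands the job in, once; it reports no verdict.
The state is a dict: "time": time; "joints": joint angles; "qd": joint speeds; "joint_torque": joint torques, N m; "ee_pos": TCP position; "eef_rot": TCP orientation; "ft_force": force on the tool from outside, world axes, zero at the start; "ft_torque": the same for the moment, N m; "grip_width": finger opening in m.
Only numpy, scipy, OpenCV 4.12 (cv2) and the standard library are available. Lean on these libraries where they do the work, as an engineer would, in place of code of your own. Each camera call takes 0.05 s, during which the arm holds its last target.

### The job

The feet of the bench riser need cleaning. Tip the metal plate up on edge against the grey steel stop beside it, then turn it on over so that it lies flat on its smooth face, feet up, on the bench on the same side of the stop as before. Let it down gently rather than letting it fall, and do not disturb the two vials or the sample pot.

Things in the scene. Friction and masses are not known exactly. Their poses are not given: they have to be found in the camera images.
- plate: Loose riser: bare aluminium plate 120 (own x) x 150 (own y) x 10 mm, 0.3 to 0.55 kg, on four round dark feet, 18 mm diameter, 35 mm long, centred at x +-48, y +-60 mm. Starts on its feet, underside 35 mm above the bench. Origin: centre of the 10 mm slab. Own z points out of the smooth face (feet at -z), own x roughly to the stop at the start. On a 150 mm edge it stands by itself, leaning up to 6 degrees to the feet side.
- plate_near (a point): Middle of the plate's lower long edge that is away from the stop at the start: own x = -60, y = 0, z = -5 mm of the plate. It can be reached from below between two feet, which leave 102 mm free. When the plate stands on edge against the stop this point is at its top.
- stop: Grey steel angle, fixed to the bench: upright wall 180 mm long (own y), 70 mm high, 6 mm thick, foot and gussets behind it. Origin: middle of the wall's front face at bench level. Own x points through the wall, away from the plate, to the robot's left and ahead (front face at x = 0, foot to x = 45 mm), z up. At the start the plate is in front of it, gap about 10 to 60 mm, parallel within 10 degrees.
- vial_pink: Loose glass vial with cap and pink contents, 45 mm wide, 79 mm tall, standing past the far end of the stop; bystander. Origin: centre of its underside.
- vial_green: Loose glass vial with cap and green contents, 45 mm wide, 79 mm tall, standing past the far end of the stop; bystander. Origin: centre of its underside.
- sample_pot: Loose white sample pot with lid, 49 mm wide, 59 mm tall, standing beyond the plate; bystander. Origin: centre of its underside.

How it is judged:
On the way:
1. the plate stands on edge against the stop (within 20 degrees of upright, its centre less than 50 mm in front of the wall and low on the bench) (angle between plate's own z axis and vertical between 1.22 and 1.92 rad and x of plate in the frame of stop between -0.05 and 0 m and height (world z) of plate below 0.08 m), for 0.2 s.
At the end, for the whole second after the job is handed in: The plate lies at rest, smooth face down and feet up, flat on the bench (within 8 degrees, centre below 12 mm), in front of the stop (centre 30 to 300 mm before the wall and within 150 mm of its middle sideways) (angle between plate's own z axis and vertical above 3 rad and height (world z) of plate below 0.012 m and x of plate in the frame of stop between -0.3 and -0.03 m and y of plate in the frame of stop between -0.15 and 0.15 m and linear speed of plate below 0.02 m/s and angular speed of plate below 0.1 rad/s); the robot touches nothing.
It fails at once if the plate is let fall (it turns faster than 11 rad/s or moves faster than 1 m/s) (angular speed of plate above 11 rad/s or linear speed of plate above 1 m/s).
It fails at once if the vial pink is moved more than 30 mm or tipped over (distance of vial_pink from where it was at the start of the episode above 0.03 m or angle between vial_pink's own z axis and vertical above 0.5 rad).
It fails at once if the vial green is moved more than 30 mm or tipped over (distance of vial_green from where it was at the start of the episode above 0.03 m or angle between vial_green's own z axis and vertical above 0.5 rad).
It fails at once if the sample pot is moved more than 30 mm or tipped over (distance of sample_pot from where it was at the start of the episode above 0.03 m or angle between sample_pot's own z axis and vertical above 0.5 rad).
It also fails if it takes over 64 s, if anything falls off the work surface, if the arm or the gripper's body presses on something with over 40 N, if the wrist force passes 120 N, or if a joint passes its speed limit or range.

## Working session

There is one attempt and no reset: what is moved stays moved. The work goes in short steps, Python scripts to look and compute and a tool call to move; the robot and the scene stay as the last step left them, time stands still between calls to the robot, and variables do not carry over. Pictures are saved under pics/ and viewed, and the job is handed in when it is done.

Besides the shell and the picture viewer there is one more tool, called after "Call:" as name(argument=value, ...), one argument or row to a line, values as JSON. step_arm: Moves the arm, as the interface text tells. Its arguments: {"type":"object","properties":{"targets":{"type":"array"},"jaw":{"type":"number"},"squeeze":{"type":"number"}},"required":["targets"]}

```bash
mkdir -p pics; ls; python3 - <<'E'
from bench import *
import cv2,numpy as np
s=sense();print({k:np.round(v,3).tolist() for k,v in s.items()})
print(nose_length if not callable(nose_length) else nose_length())
for n in ("scene","top","wrist"):
    d=snapshot(n);cv2.imwrite(f"pics/{n}0.png",d["frame"][...,::-1]);print(n,d["mtx"].round(1).tolist(),d["cam_to_world"].round(3).tolist())
E
```

```text
pics
{'time': 0.0, 'joints': [-1.411, 0.381, 1.298, -0.0, 1.464, -0.215], 'qd': [-0.001, -0.0, 0.001, 0.0, 0.0, -0.0], 'joint_torque': [0.001, -43.794, -22.456, 0.071, 0.035, -0.0], 'ee_pos': [0.201, -0.512, 0.232], 'eef_rot': [0.982, 0.186, 0.0, -0.001], 'ft_force': [-0.206, 0.58, -0.151], 'ft_torque': [0.003, 0.012, 0.067], 'grip_width': 0.088}
0.025
scene [[528.1, 0.0, 279.9], [0.0, 528.1, 208.6], [0.0, 0.0, 1.0]] [[0.667, -0.565, 0.485, 0.11], [-0.745, -0.49, 0.453, -0.804], [-0.018, -0.664, -0.748, 0.714], [0.0, 0.0, 0.0, 1.0]]
top [[547.0, 0.0, 278.8], [0.0, 547.0, 211.2], [0.0, 0.0, 1.0]] [[-0.01, -0.993, 0.114, 0.437], [-1.0, 0.011, 0.009, -0.426], [-0.01, -0.114, -0.993, 1.002], [0.0, 0.0, 0.0, 1.0]]
wrist [[325.2, 0.0, 274.3], [0.0, 325.2, 207.6], [0.0, 0.0, 1.0]] [[0.365, -0.9, -0.24, 0.262], [-0.931, -0.353, -0.094, -0.488], [-0.001, 0.257, -0.966, 0.385], [0.0, 0.0, 0.0, 1.0]]
```

View pics/scene0.png

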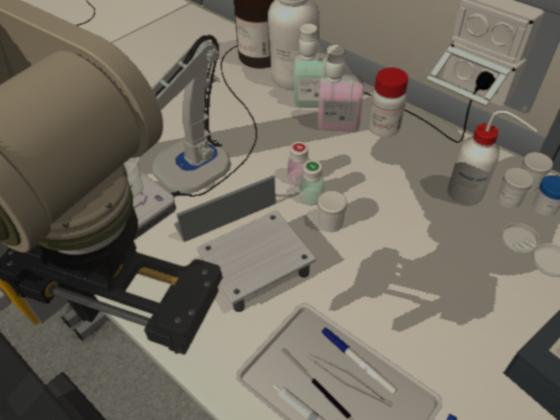

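View pics/top0.png

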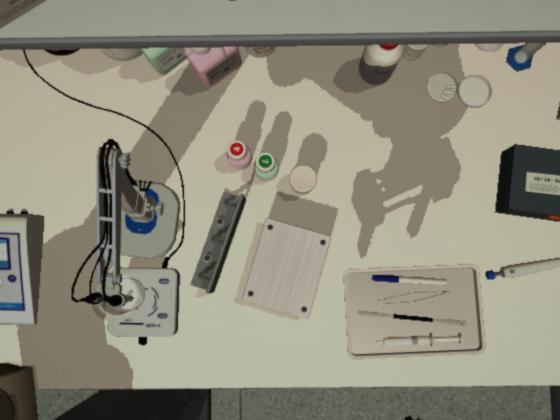

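View pics/wrist0.png

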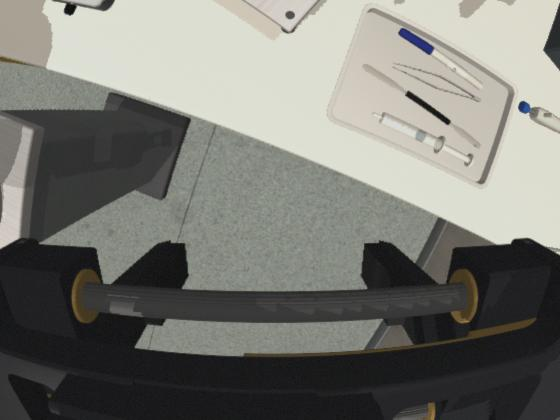

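The scene picture shows the plate centred near (257,257), the stop at (228,208), the vials at (298,160) and (313,182), and the pot at (332,211). In the top picture the plate corners are near (266,218), (331,232), (303,317) and (241,303), with the stop to its left. I'll measure these now.

```bash
cat > h.py <<'E'
import numpy as np, cv2
from bench import *
def ray(d,uv,z):
    K=d["mtx"];T=d["cam_to_world"];uv=np.atleast_2d(uv).astype(float)
    r=np.c_[(uv[:,0]-K[0,2])/K[0,0],(uv[:,1]-K[1,2])/K[1,1],np.ones(len(uv))]@T[:3,:3].T
    o=T[:3,3]; return o+r*((z-o[2])/r[:,2])[:,None]
def proj(d,P):
    T=d["cam_to_world"];p=(np.atleast_2d(P)-T[:3,3])@T[:3,:3];K=d["mtx"]
    return np.c_[K[0,0]*p[:,0]/p[:,2]+K[0,2],K[1,1]*p[:,1]/p[:,2]+K[1,2]]
E
python3 - <<'E'
from h import *
for n,(a,b,c,e) in {"top":(180,340,130,330),"scene":(160,350,120,320)}.items():
    d=snapshot(n);f=d["frame"][c:e,a:b,::-1]
    cv2.imwrite(f"pics/{n}z.png",cv2.resize(f,None,fx=3 if n=="top" else 3,fy=3,interpolation=cv2.INTER_CUBIC))
E
```

```text
(no output)
```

View pics/topz.png

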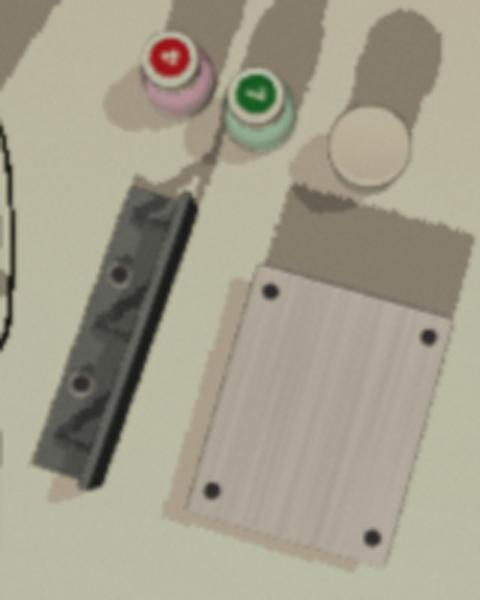

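View pics/scenez.png

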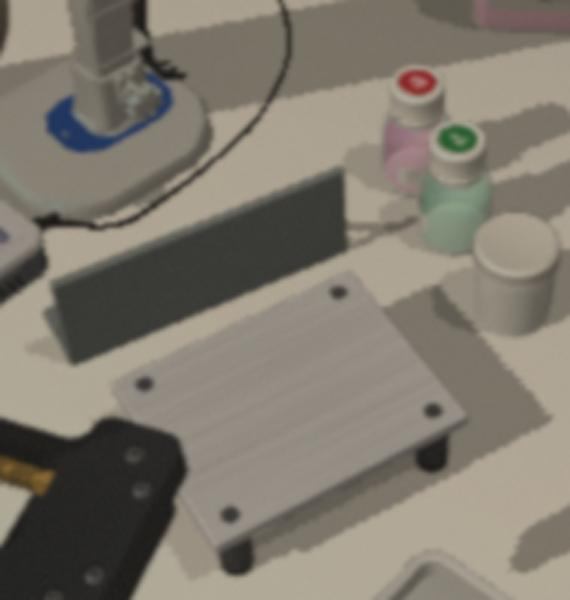

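```bash
python3 - <<'E'
from h import *
dt=snapshot("top");ds=snapshot("scene")
z=lambda p,o:(np.array(p,float)+.5)/3-.5+np.array(o)
tz=lambda *p:z(p,(180,130)); sz=lambda *p:z(p,(160,120))
S=ray(dt,tz((270,291),(212,490),(429,337),(372,538)),.045);print("screws",S.round(4))
S2=ray(ds,sz((338,292),(144,384),(433,411),(230,514)),.045);print("scene screws",S2.round(4))
c=S.mean(0);print("c",c.round(4),S2.mean(0).round(4))
for s in(S,S2):
  ey=(s[0]+s[2]-s[1]-s[3]);ex=(s[0]+s[1]-s[2]-s[3]);print(np.linalg.norm(ey)/2,np.linalg.norm(ex)/2,np.degrees([np.arctan2(ey[1],ey[0]),np.arctan2(ex[1],ex[0])]))
b=ray(dt,tz((197,207),(103,488)),0);b2=ray(ds,sz((345,251),(75,363)),0);t2=ray(ds,sz((343,171),(53,285)),.07)
for q in(b,b2,t2):
  v=q[0]-q[1];print("stop",q.round(4).tolist(),q.mean(0).round(4),np.linalg.norm(v).round(4),np.degrees(np.arctan2(v[1],v[0])).round(2))
print("pink",ray(dt,tz((168,58)),.079),ray(ds,sz((416,83)),.079))
print("green",ray(dt,tz((257,94)),.079),ray(ds,sz((458,139)),.079))
print("pot",ray(dt,tz((369,146)),.059),ray(ds,sz((515,242)),.059))
E
```

```text
screws [[ 0.5202 -0.4011  0.045 ]
 [ 0.4053 -0.3667  0.045 ]
 [ 0.4924 -0.4935  0.045 ]
 [ 0.3771 -0.4586  0.045 ]]
scene screws [[ 0.522  -0.4013  0.045 ]
 [ 0.4067 -0.3669  0.045 ]
 [ 0.4941 -0.494   0.045 ]
 [ 0.3794 -0.4589  0.045 ]]
c [ 0.4488 -0.43    0.045 ] [ 0.4506 -0.4303  0.045 ]
0.12018750954234136 0.09637171534846836 [-16.75077974  73.10410532]
0.12014792308162182 0.09639408158044398 [-16.82473629  73.33566534]
stop [[0.5766, -0.3552, 0.0], [0.4056, -0.2979, 0.0]] [ 0.4911 -0.3266  0.    ] 0.1803 -18.54
stop [[0.5768, -0.3553, 0.0], [0.4109, -0.2964, 0.0]] [ 0.4939 -0.3259  0.    ] 0.176 -19.54
stop [[0.5762, -0.3567, 0.07], [0.4092, -0.2966, 0.07]] [ 0.4927 -0.3266  0.07  ] 0.1775 -19.79
pink [[ 0.65212111 -0.34440755  0.079     ]] [[ 0.65315505 -0.34596593  0.079     ]]
green [[ 0.63049413 -0.39538172  0.079     ]] [[ 0.63237508 -0.39557649  0.079     ]]
pot [[ 0.60311684 -0.45972838  0.059     ]] [[ 0.60562301 -0.45966058  0.059     ]]
```

Call:
step_arm(
  targets=[50, 20, 30, -10, 100, 40, 60, -20, 150, 60, 90, -30, 204, 81, 120, -40, 204, 81, 120, -49, 204, 81, 120, -49],
  jaw=50,
)

```text
time: 1.1
ee_pos: [0.4213, -0.5122, 0.1119]
eef_rot: [0.817, 0.577, -0.0, -0.0]
ft_force: [-0.3, 0.2, -0.3]
grip_width: 0.0497
```

```bash
cat >> h.py <<'E'
from scipy.spatial.transform import Rotation as Ro
O=np.array([.493,-.3263,0]);A=np.radians(70.7);XS=np.array([np.cos(A),np.sin(A),0]);YS=np.array([-np.sin(A),np.cos(A),0])
def stopf(p): d=np.asarray(p)-O; return np.array([d@XS,d@YS,d[2]])*1000
def st():
    s=sense();R=Ro.from_quat(s["eef_rot"]).as_matrix()
    print("t",round(s["time"],2),"stopframe mm",stopf(s["ee_pos"]).round(1),"toolx deg",np.degrees(np.arctan2(R[1,0],R[0,0])).round(2),"tilt",R[2,2].round(4),"F(stop)",np.round([s["ft_force"]@XS,s["ft_force"]@YS,s["ft_force"][2]],1),"q",np.round(s["joints"],2),"w",round(s["grip_width"]*1e3,1))
def pic(n,name,box=None,f=1):
    d=snapshot(n);im=d["frame"][...,::-1]
    if box: im=im[box[2]:box[3],box[0]:box[1]]
    cv2.imwrite(f"pics/{name}.png",cv2.resize(im,None,fx=f,fy=f,interpolation=cv2.INTER_CUBIC) if f!=1 else im)
E
python3 -c "
from h import *
st();pic('scene','a1');pic('wrist','a1w')"
```

```text
t 1.1 stopframe mm [-199.2    6.3  111.9] toolx deg 70.45 tilt -1.0 F(stop) [ 0.1  0.4 -0.3] q [-1.06  0.67  1.13 -0.    1.34 -0.72] w 49.7
```

View pics/a1.png

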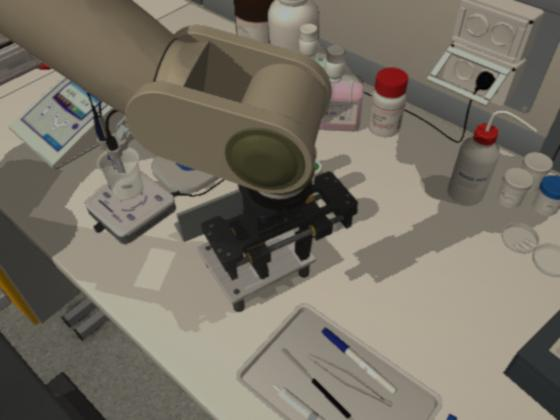

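View pics/a1w.png

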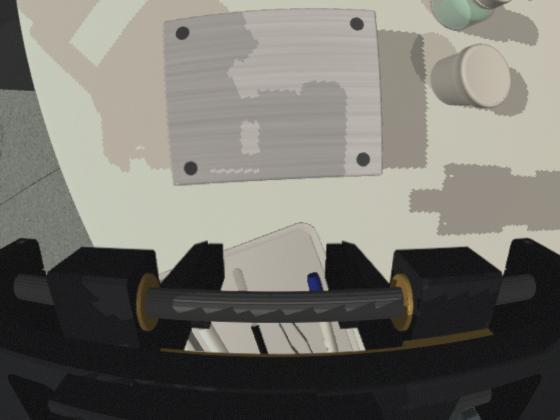

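Call:
step_arm(
  targets=[0, 0, 40, 0, 0, 0, 62, 0, 10, 0, 62, 0, 20, 0, 62, 0, 30, 0, 62, 0, 40, 0, 62, 0, 50, 0, 62, 0, 60, 0, 62, 0, 64, 0, 62, 0],
)

```text
time: 2.33
ee_pos: [0.4425, -0.4515, 0.0505]
eef_rot: [0.817, 0.577, 0.0, -0.0]
ft_force: [-0.8, -0.4, 1.6]
grip_width: 0.05
```

```bash
python3 -c "
from h import *
st();pic('scene','a2');pic('wrist','a2w')"
```

```text
t 2.33 stopframe mm [-134.8    6.3   50.5] toolx deg 70.5 tilt -1.0 F(stop) [-0.6  0.6  1.6] q [-0.98  0.69  1.3   0.    1.15 -0.64] w 50.0
```

View pics/a2w.png

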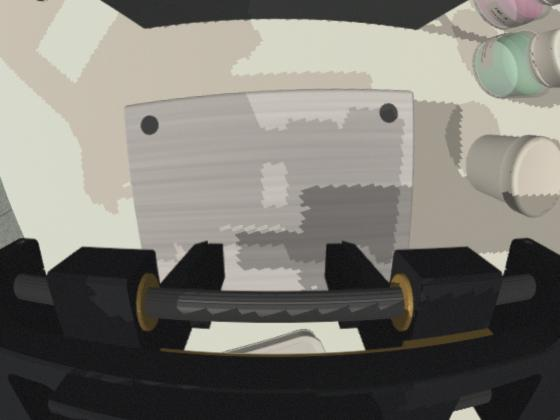

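Call:
step_arm(
  targets=[3, 0, 0, 0, 5, 0, 0, 0, 6, 0, 0, 0],
)

```text
time: 2.8
ee_pos: [0.4442, -0.4465, 0.0504]
eef_rot: [0.817, 0.577, -0.0, -0.0]
ft_force: [0.4, -0.4, -0.8]
grip_width: 0.0498
```

```bash
python3 -c "
from h import *
st();pic('wrist','a3w')"
```

```text
t 2.8 stopframe mm [-129.6    6.3   50.4] toolx deg 70.47 tilt -1.0 F(stop) [-0.2 -0.5 -0.8] q [-0.98  0.69  1.31 -0.    1.15 -0.63] w 49.8
```

View pics/a3w.png

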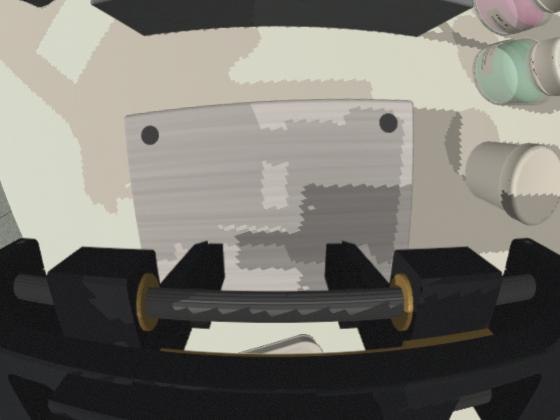

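```bash
python3 -c "
from h import *
st();pic('scene','a3s',(150,370,100,330),3);pic('top','a3t',(180,340,130,330),3)"
```

```text
t 2.85 stopframe mm [-129.5    6.3   50.4] toolx deg 70.47 tilt -1.0 F(stop) [-0.   0.3 -0.6] q [-0.98  0.69  1.31  0.    1.15 -0.63] w 49.9
```

View pics/a3s.png

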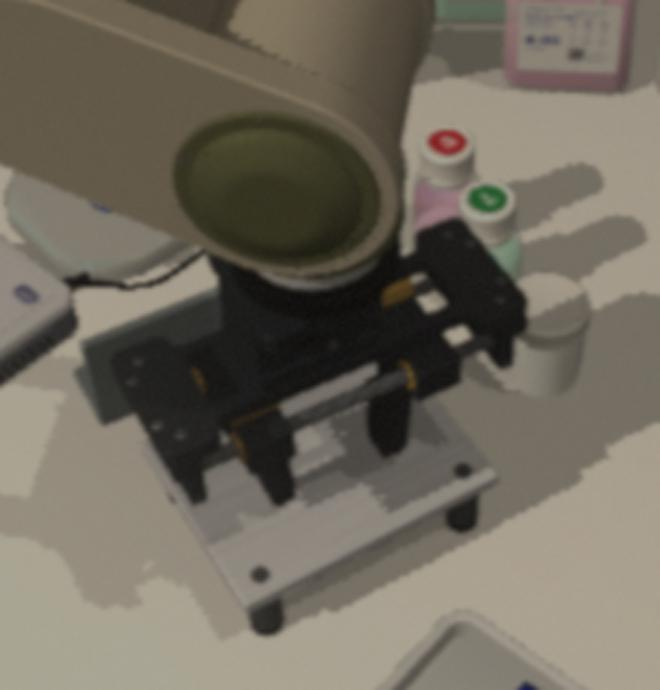

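View pics/a3t.png

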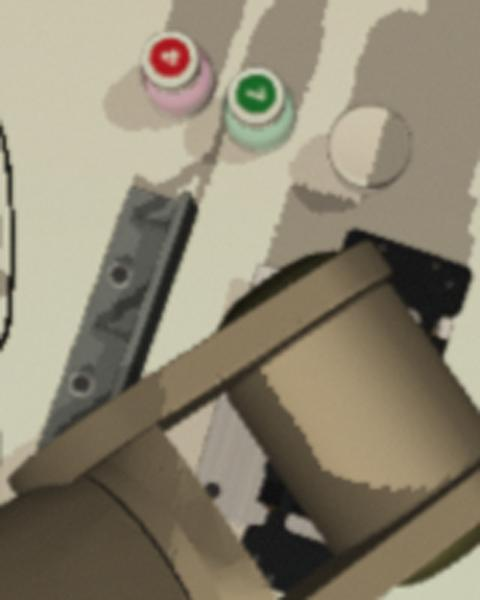

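```bash
python3 -c "
from h import *
d=snapshot('scene')
for p in [(282,500),(395,452),(495,478),(265,630),(463,530)]:
  uv=np.array(p)/3+[150,100]
  print(p,[stopf(ray(d,uv,z)[0]).round(0).tolist() for z in (0,.0254,.035,.045,.06,.08)])
s=sense();print(s['ee_pos'],proj(d,[s['ee_pos'],s['ee_pos']+np.array([0,0,-.025])])*3-np.array([450,300]))
"
```

```text
(282, 500) [[-98.0, 22.0, 0.0], [-116.0, 29.0, 25.0], [-122.0, 31.0, 35.0], [-129.0, 34.0, 45.0], [-139.0, 38.0, 60.0], [-152.0, 43.0, 80.0]]
(395, 452) [[-100.0, -48.0, 0.0], [-117.0, -39.0, 25.0], [-124.0, -35.0, 35.0], [-130.0, -32.0, 45.0], [-140.0, -26.0, 60.0], [-154.0, -19.0, 80.0]]
(495, 478) [[-144.0, -87.0, 0.0], [-159.0, -77.0, 25.0], [-165.0, -73.0, 35.0], [-171.0, -69.0, 45.0], [-180.0, -63.0, 60.0], [-192.0, -54.0, 80.0]]
(265, 630) [[-168.0, 66.0, 0.0], [-182.0, 71.0, 25.0], [-188.0, 73.0, 35.0], [-193.0, 75.0, 45.0], [-202.0, 78.0, 60.0], [-213.0, 82.0, 80.0]]
(463, 530) [[-165.0, -54.0, 0.0], [-179.0, -45.0, 25.0], [-185.0, -41.0, 35.0], [-191.0, -38.0, 45.0], [-199.0, -32.0, 60.0], [-211.0, -25.0, 80.0]]
[ 0.44420654 -0.44662189  0.05045882] [[329.95815109 473.72412049]
 [332.13050316 501.75988874]]
```

View pics/a4.png

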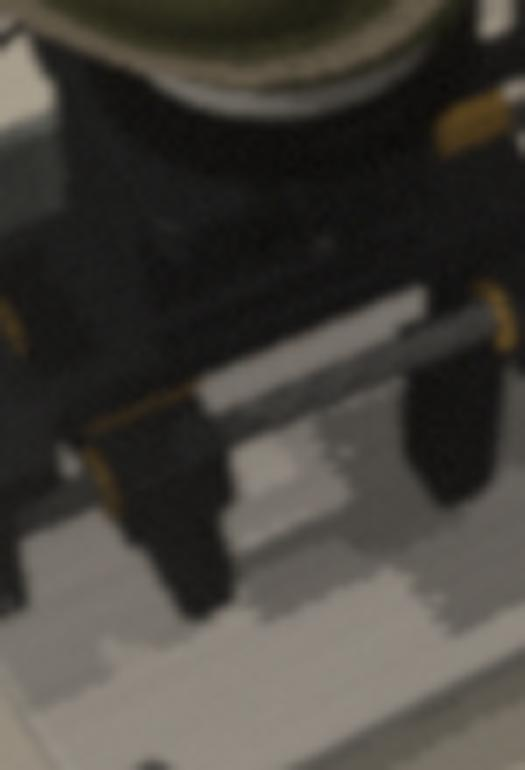

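```bash
python3 -c "
from h import *
d=snapshot('scene')
T=np.array([.4213,-.5122,.1119])
for dz in(0,.006,.025):
  print(dz,[proj(d,T+YS*s*.0335-XS*.009*k-np.array([0,0,dz])).round(0).tolist() for s in(1,-1) for k in (0,1)])
pic
cv2.imwrite('pics/a1z.png',cv2.resize(cv2.imread('pics/a1.png')[200:320,190:370],None,fx=4,fy=4))
"
```

```text
0 [[[260.0, 277.0]], [[263.0, 282.0]], [[302.0, 257.0]], [[305.0, 262.0]]]
0.006 [[[260.0, 279.0]], [[263.0, 284.0]], [[302.0, 260.0]], [[305.0, 264.0]]]
0.025 [[[260.0, 287.0]], [[263.0, 292.0]], [[302.0, 268.0]], [[305.0, 272.0]]]
```

View pics/a1z.png

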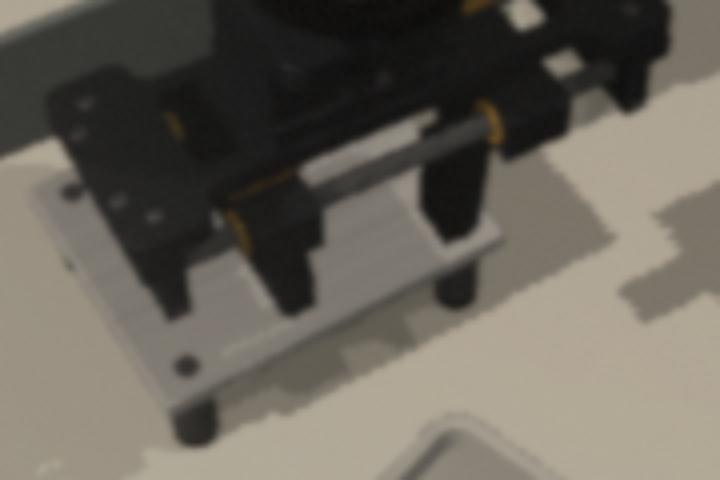

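```bash
python3 -c "
from h import *
d=snapshot('scene')
for uv in [(302,304),(293,310),(270,345),(330,310)]: print(uv,[stopf(ray(d,uv,z)[0]).round(0).tolist() for z in (0,.015)])
"
```

```text
(302, 304) [[-207.0, -25.0, 0.0], [-215.0, -20.0, 15.0]]
(293, 310) [[-209.0, -7.0, 0.0], [-217.0, -3.0, 15.0]]
(270, 345) [[-244.0, 51.0, 0.0], [-251.0, 55.0, 15.0]]
(330, 310) [[-237.0, -57.0, 0.0], [-244.0, -52.0, 15.0]]
```

Call:
step_arm(
  targets=[0, 0, -10, 0, -20, 0, -10, 0, -40, 0, -10, 0, -60, 0, -10, 0, -64, 0, 0, 0, -64, 0, 15, 0, -64, 0, 18, 0, -64, 0, 18, 0],
)

```text
time: 4.15
ee_pos: [0.4231, -0.5062, 0.0321]
eef_rot: [0.817, 0.577, 0.0, -0.0]
ft_force: [1.0, -0.2, 0.5]
grip_width: 0.0499
```

```bash
python3 -c "
from h import *
st();pic('scene','a5',(190,350,180,330),4)"
```

```text
t 4.15 stopframe mm [-192.9    6.5   32.1] toolx deg 70.52 tilt -1.0 F(stop) [ 0.1 -1.1  0.5] q [-1.05  0.75  1.22  0.    1.17 -0.71] w 49.9
```

View pics/a5.png

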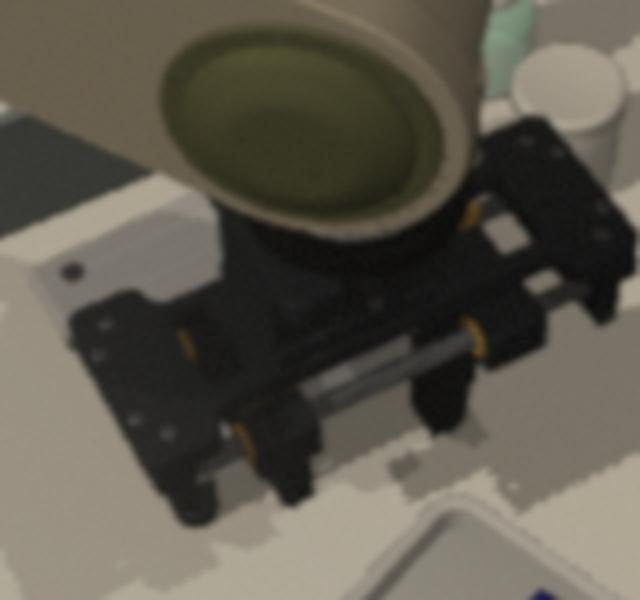

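Call:
step_arm(
  targets=[8, 0, 0, 0, 16, 0, 0, 0, 24, 0, 0, 0, 30, 0, 0, 0],
)

```text
time: 4.7
ee_pos: [0.4332, -0.4783, 0.0328]
eef_rot: [0.817, 0.577, -0.0, 0.001]
ft_force: [-1.6, -3.8, 0.7]
grip_width: 0.0502
```

```bash
python3 -c "
from h import *
st();pic('scene','a6',(150,350,130,330),3);pic('wrist','a6w')"
```

```text
t 4.7 stopframe mm [-163.3    6.2   32.8] toolx deg 70.48 tilt -1.0 F(stop) [-4.1  0.2  0.7] q [-1.02  0.73  1.27 -0.    1.14 -0.68] w 50.2
```

View pics/a6.png

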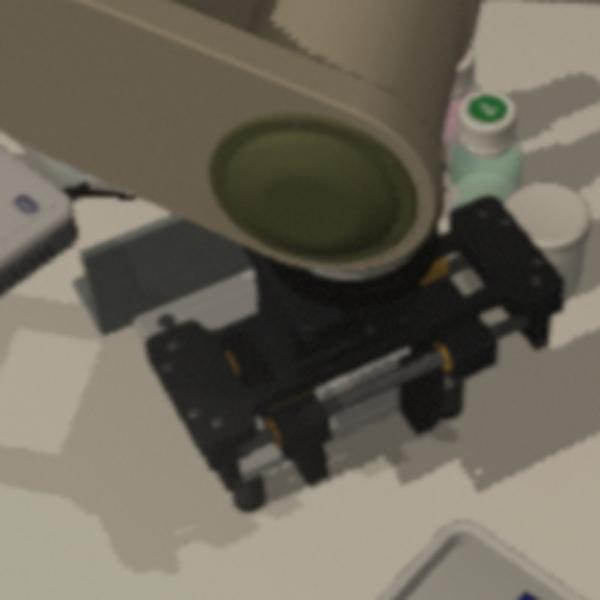

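View pics/a6w.png

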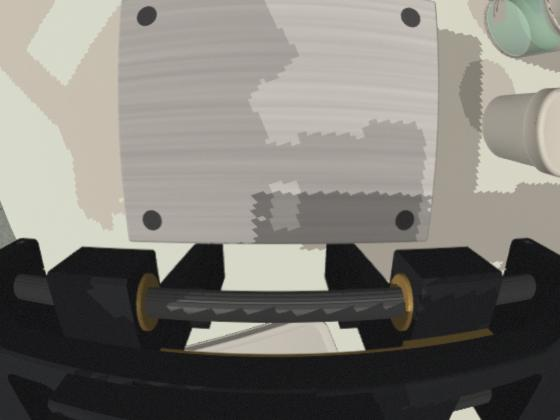

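Call:
step_arm(
  targets=[8, 0, 0, 0, 16, 0, 0, 0, 24, 0, 0, 0, 30, 0, 0, 0, 32, 0, 0, 0],
)

```text
time: 5.42
ee_pos: [0.4438, -0.4491, 0.0326]
eef_rot: [0.817, 0.577, -0.001, 0.001]
ft_force: [-3.3, -11.0, -1.6]
grip_width: 0.0499
```

Call:
step_arm(
  targets=[2, 0, 0, 0, 2, 0, 0, 0],
)

```text
time: 5.68
ee_pos: [0.4438, -0.4491, 0.0328]
eef_rot: [0.817, 0.577, -0.002, 0.002]
ft_force: [-3.5, -13.1, -1.4]
grip_width: 0.0501
```

```bash
python3 -c "
from h import *
st();pic('wrist','a7w')"
```

```text
t 5.67 stopframe mm [-132.2    5.9   32.8] toolx deg 70.48 tilt -1.0 F(stop) [-13.5  -1.1  -1.4] q [-0.98  0.71  1.32 -0.    1.11 -0.63] w 50.1
```

View pics/a7w.png

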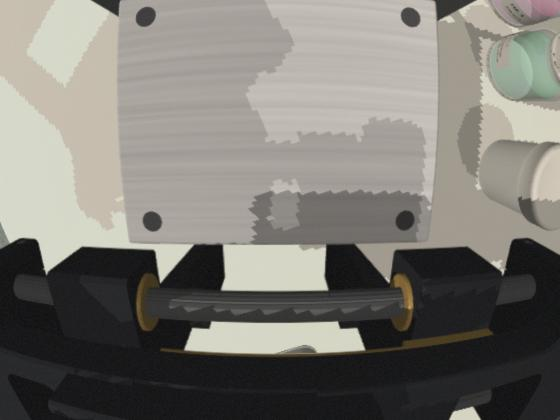

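Call:
step_arm(
  targets=[2, 0, 0, 0, 2, 0, -3, 0, 2, 0, -6, 0, 2, 0, -9, 0],
)

```text
time: 6.22
ee_pos: [0.4439, -0.4488, 0.0422]
eef_rot: [0.817, 0.577, -0.003, 0.003]
ft_force: [-7.2, -19.2, -1.9]
grip_width: 0.0502
```

```bash
python3 -c "
from h import *
st();pic('wrist','a8w');pic('scene','a8',(150,350,130,330),3)"
```

```text
t 6.22 stopframe mm [-131.8    5.9   42.2] toolx deg 70.45 tilt -1.0 F(stop) [-20.5   0.4  -1.9] q [-0.98  0.7   1.31 -0.01  1.12 -0.63] w 50.2
```

View pics/a8w.png

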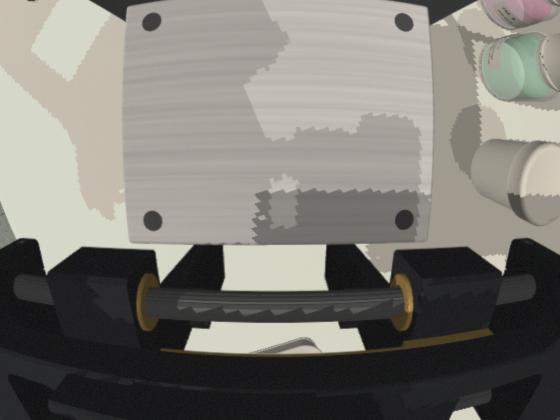

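View pics/a8.png

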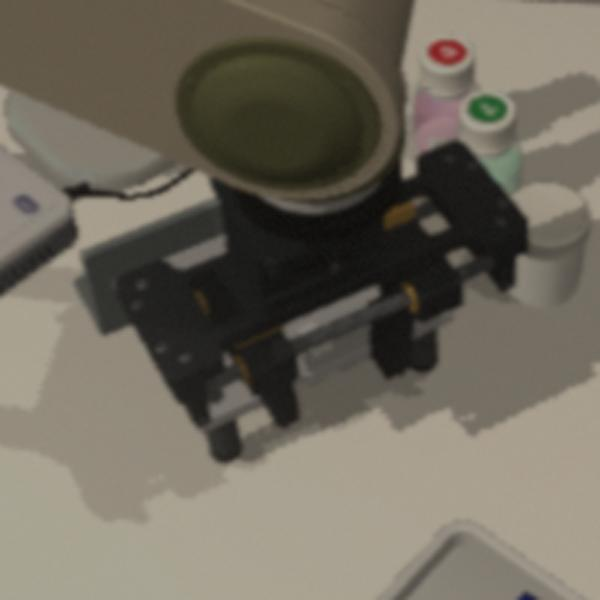

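Call:
step_arm(
  targets=[0, 0, -4, 0, 0, 0, -8, 0, 0, 0, -12, 0, 0, 0, -16, 0, 1, 0, -20, 0, 2, 0, -24, 0],
)

```text
time: 7.08
ee_pos: [0.4451, -0.4453, 0.0662]
eef_rot: [0.817, 0.577, -0.002, 0.002]
ft_force: [-5.4, -13.2, 0.4]
grip_width: 0.05
```

```bash
python3 -c "
from h import *
st();pic('wrist','a9w');pic('scene','a9',(150,350,130,330),3)"
```

```text
t 7.08 stopframe mm [-128.2    5.9   66.2] toolx deg 70.45 tilt -1.0 F(stop) [-14.2   0.7   0.4] q [-0.97  0.67  1.29 -0.    1.17 -0.63] w 50.0
```

View pics/a9w.png

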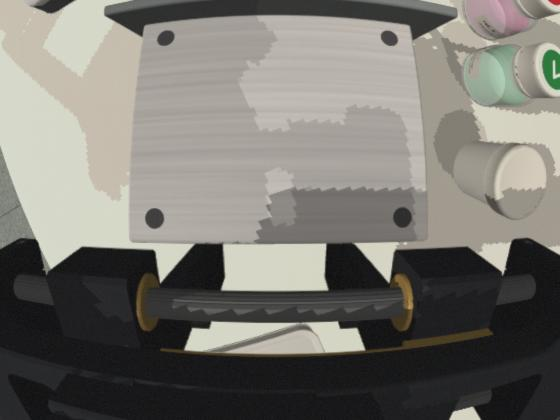

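View pics/a9.png

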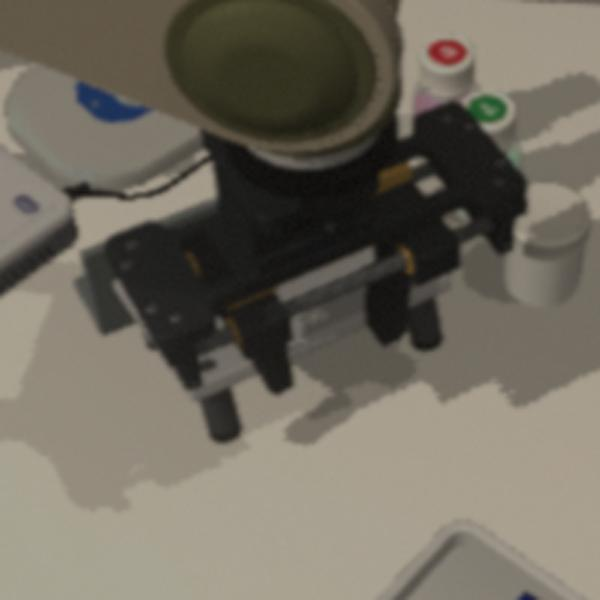

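Call:
step_arm(
  targets=[1, 0, -5, 0, 3, 0, -10, 0, 5, 0, -15, 0, 7, 0, -20, 0, 10, 0, -25, 0],
)

```text
time: 7.8
ee_pos: [0.4484, -0.4362, 0.0918]
eef_rot: [0.817, 0.577, -0.002, 0.003]
ft_force: [-5.6, -14.2, 5.6]
grip_width: 0.0503
```

```bash
python3 -c "
from h import *
st();pic('wrist','a10w');pic('scene','a10',(150,350,130,330),3)"
```

```text
t 7.8 stopframe mm [-118.4    5.8   91.8] toolx deg 70.44 tilt -1.0 F(stop) [-15.2   0.6   5.6] q [-0.96  0.63  1.28 -0.    1.22 -0.62] w 50.3
```

View pics/a10w.png

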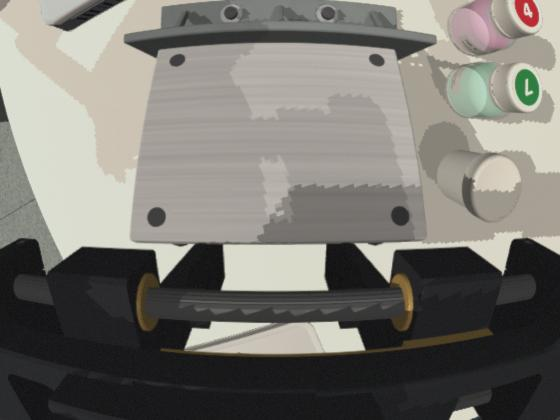

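View pics/a10.png

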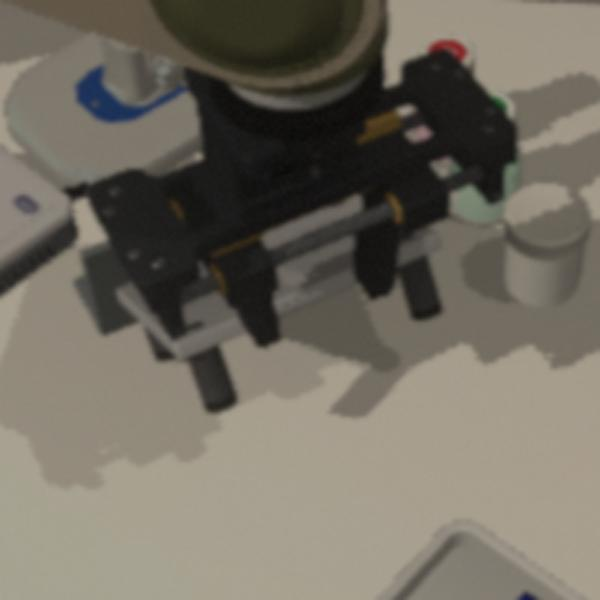

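Call:
step_arm(
  targets=[2, 0, -6, 0, 4, 0, -12, 0, 7, 0, -18, 0, 11, 0, -23, 0, 16, 0, -28, 0],
)

```text
time: 8.52
ee_pos: [0.4544, -0.4179, 0.1188]
eef_rot: [0.817, 0.577, 0.0, -0.0]
ft_force: [1.2, 0.6, 0.5]
grip_width: 0.0501
```

```bash
python3 -c "
from h import *
st();pic('wrist','a11w');pic('scene','a11',(150,350,130,330),3)"
```

```text
t 8.53 stopframe mm [-99.2   6.2 118.8] toolx deg 70.47 tilt -1.0 F(stop) [ 0.9 -0.9  0.5] q [-0.94  0.59  1.27  0.    1.28 -0.59] w 50.1
```

View pics/a11w.png

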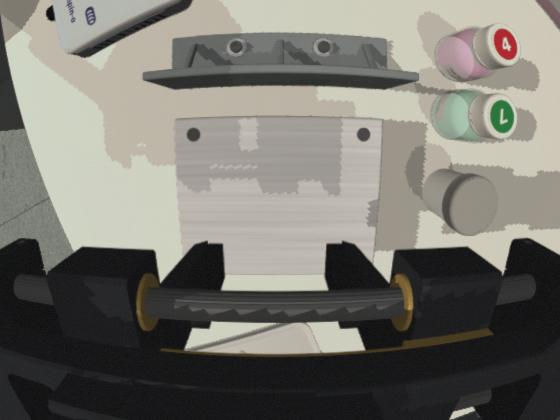

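View pics/a11.png

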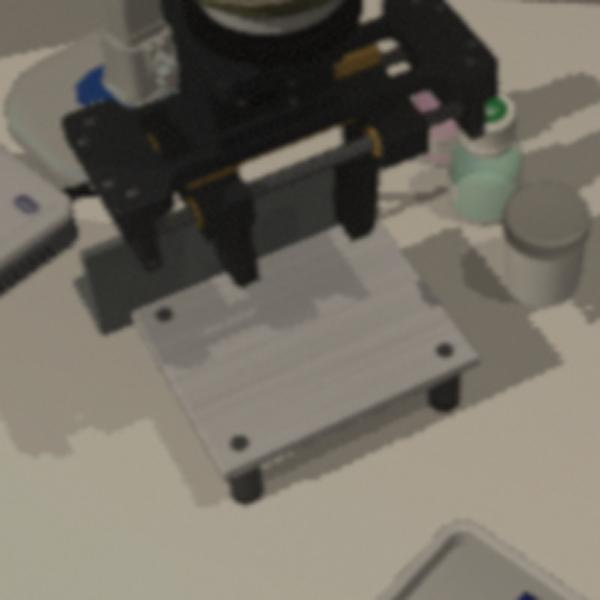

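The plate slipped off the fingertips at about 35° and came back down on its feet, still upright. I'll measure where it is, then retry with the fingers set deeper and smaller steps.

```bash
python3 -c "
from h import *
d=snapshot('scene')
P=[stopf(ray(d,np.array(p)/3+[150,130]-.33,.045)[0]) for p in [(164,315),(239,443),(446,350)]]
print(np.round(P,1)); c=(P[0]+P[2])/2; print('centre',c.round(1),'edge dir',(P[1]-P[2]).round(1))
"
```

```text
[[ -39.7   62.    45. ]
 [-135.4   62.1   45. ]
 [-136.   -59.    45. ]]
centre [-87.8   1.5  45. ] edge dir [  0.6 121.1   0. ]
```

Call:
step_arm(
  targets=[-43, 2, 0, 0, -86, 5, 0, 0, -86, 5, 40, 0, -86, 5, 80, 0, -86, 5, 99, 0, -74, 5, 99, 0, -62, 5, 99, 0, -50, 5, 99, 0, -38, 5, 99, 0],
)

```text
time: 9.8
ee_pos: [0.4469, -0.4557, 0.0207]
eef_rot: [0.817, 0.577, -0.0, 0.001]
ft_force: [-1.2, -4.8, 2.8]
grip_width: 0.0503
```

Call:
step_arm(
  targets=[3, 0, 0, 0, 6, 0, 0, 0, 8, 0, 0, 0, 8, 0, 0, 0],
)

```text
time: 10.3
ee_pos: [0.4488, -0.4511, 0.0204]
eef_rot: [0.817, 0.577, -0.001, 0.003]
ft_force: [-3.1, -12.2, 1.7]
grip_width: 0.05
```

```bash
python3 -c "
from h import *
st();pic('wrist','b1w')"
```

```text
t 10.3 stopframe mm [-132.4    0.4   20.4] toolx deg 70.48 tilt -1.0 F(stop) [-12.6  -1.1   1.7] q [-0.97  0.73  1.31 -0.    1.09 -0.63] w 50.0
```

View pics/b1w.png

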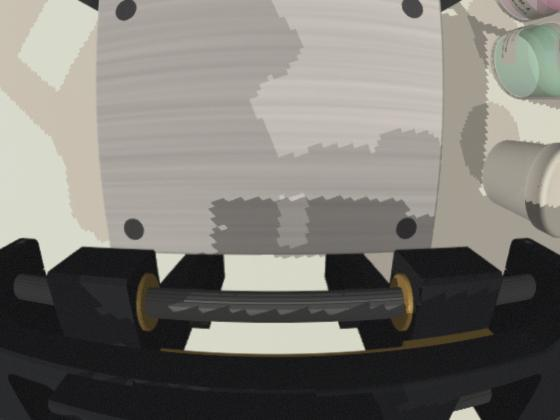

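Call:
step_arm(
  targets=[2, 0, 0, 0, 2, 0, -5, 0, 2, 0, -10, 0, 2, 0, -15, 0, 2, 0, -20, 0, 3, 0, -25, 0, 4, 0, -30, 0, 5, 0, -35, 0],
)

```text
time: 11.35
ee_pos: [0.4499, -0.4479, 0.0559]
eef_rot: [0.817, 0.577, -0.002, 0.004]
ft_force: [-5.9, -18.0, 1.8]
grip_width: 0.0498
```

```bash
python3 -c "
from h import *
st();pic('wrist','b2w')"
```

```text
t 11.35 stopframe mm [-129.     0.5   55.9] toolx deg 70.42 tilt -1.0 F(stop) [-18.9  -0.4   1.8] q [-0.97  0.69  1.29 -0.    1.16 -0.62] w 49.8
```

View pics/b2w.png

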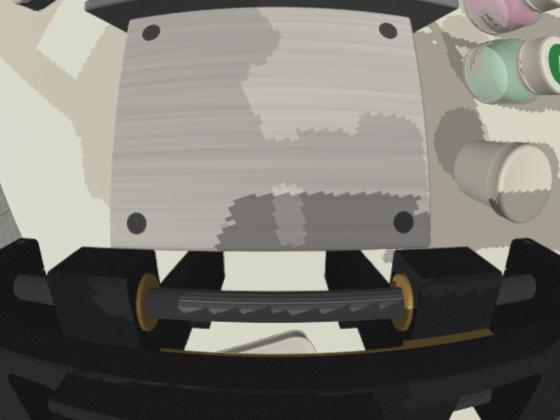

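Call:
step_arm(
  targets=[3, 0, -5, 0, 5, 0, -10, 0, 7, 0, -14, 0, 9, 0, -18, 0],
)

```text
time: 11.9
ee_pos: [0.4523, -0.4418, 0.0754]
eef_rot: [0.817, 0.576, -0.004, 0.006]
ft_force: [-11.7, -25.2, 9.0]
grip_width: 0.05
```

```bash
python3 -c "
from h import *
st();pic('wrist','b3w')"
```

```text
t 11.9 stopframe mm [-122.4    0.2   75.4] toolx deg 70.39 tilt -0.9999 F(stop) [-27.7   2.7   9. ] q [-0.96  0.66  1.28 -0.01  1.19 -0.61] w 50.0
```

View pics/b3w.png

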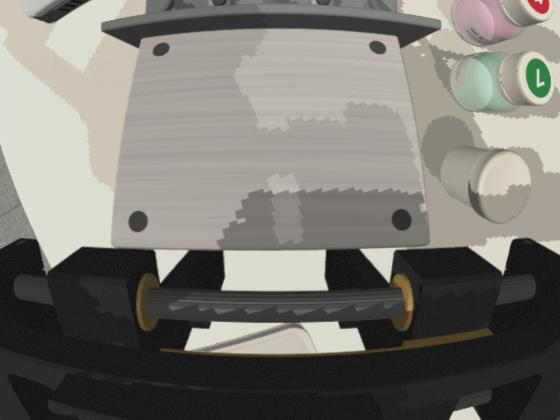

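Call:
step_arm(
  targets=[1, 0, -5, 0, 3, 0, -10, 0, 6, 0, -14, 0, 9, 0, -18, 0],
)

```text
time: 12.45
ee_pos: [0.4565, -0.4287, 0.0918]
eef_rot: [0.817, 0.577, -0.001, 0.002]
ft_force: [-1.0, -7.8, 4.5]
grip_width: 0.0502
```

```bash
python3 -c "
from h import *
st();pic('wrist','b4w')"
```

```text
t 12.45 stopframe mm [-108.7    0.6   91.8] toolx deg 70.42 tilt -1.0 F(stop) [-7.7 -1.6  4.5] q [-0.94  0.63  1.28 -0.    1.22 -0.6 ] w 50.2
```

View pics/b4w.png

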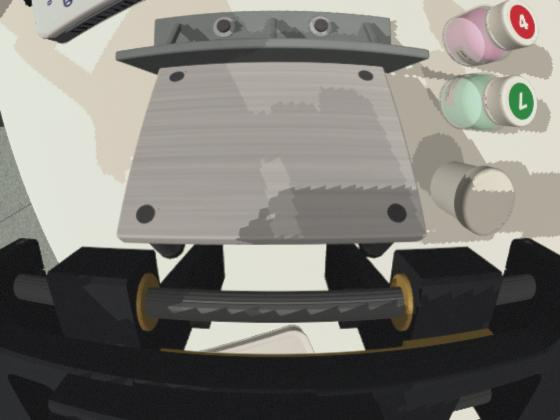

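Call:
step_arm(
  targets=[2, 0, -1, 0, 4, 0, -2, 0, 6, 0, -3, 0, 8, 0, -4, 0],
)

```text
time: 13.0
ee_pos: [0.4592, -0.4222, 0.0966]
eef_rot: [0.817, 0.577, -0.002, 0.004]
ft_force: [-4.6, -12.3, 10.4]
grip_width: 0.0502
```

```bash
python3 -c "
from h import *
st();pic('wrist','b5w')"
```

```text
t 13.0 stopframe mm [-101.7    0.2   96.6] toolx deg 70.43 tilt -1.0 F(stop) [-13.1   0.2  10.4] q [-0.93  0.62  1.28 -0.    1.23 -0.59] w 50.2
```

View pics/b5w.png

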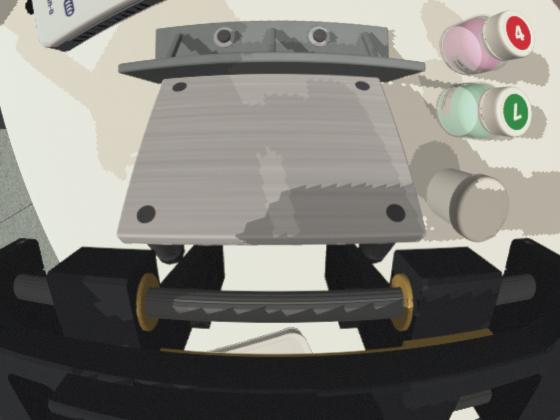

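Call:
step_arm(
  targets=[3, 0, -2, 0, 6, 0, -4, 0, 9, 0, -6, 0, 12, 0, -8, 0, 15, 0, -10, 0],
)

```text
time: 13.68
ee_pos: [0.4643, -0.404, 0.1041]
eef_rot: [0.817, 0.577, 0.0, -0.001]
ft_force: [-0.4, -0.5, -0.6]
grip_width: 0.0501
```

```bash
python3 -c "
from h import *
st();pic('wrist','b6w')"
```

```text
t 13.68 stopframe mm [-82.8   1.4 104.1] toolx deg 70.49 tilt -1.0 F(stop) [-0.6  0.2 -0.6] q [-0.91  0.61  1.29  0.    1.24 -0.57] w 50.1
```

View pics/b6w.png

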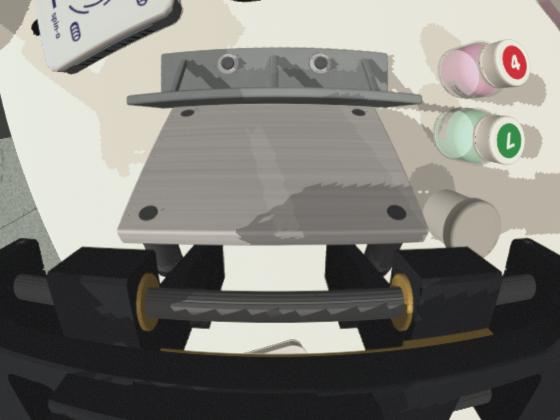

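```bash
python3 -c "
from h import *
st();pic('scene','b7',(150,350,100,330),3);st();pic('wrist','b7w');st()"
```

```text
t 13.72 stopframe mm [-82.5   1.3 104.3] toolx deg 70.5 tilt -1.0 F(stop) [-0.5 -0.5  0.4] q [-0.91  0.61  1.29  0.    1.24 -0.57] w 50.2
t 13.78 stopframe mm [-82.7   1.3 104.2] toolx deg 70.51 tilt -1.0 F(stop) [ 0.5 -0.4 -0.8] q [-0.91  0.61  1.29  0.    1.24 -0.57] w 49.7
t 13.82 stopframe mm [-82.9   1.3 104.1] toolx deg 70.5 tilt -1.0 F(stop) [-0.5  0.1 -0.4] q [-0.91  0.61  1.29  0.    1.24 -0.57] w 50.0
```

View pics/b7.png

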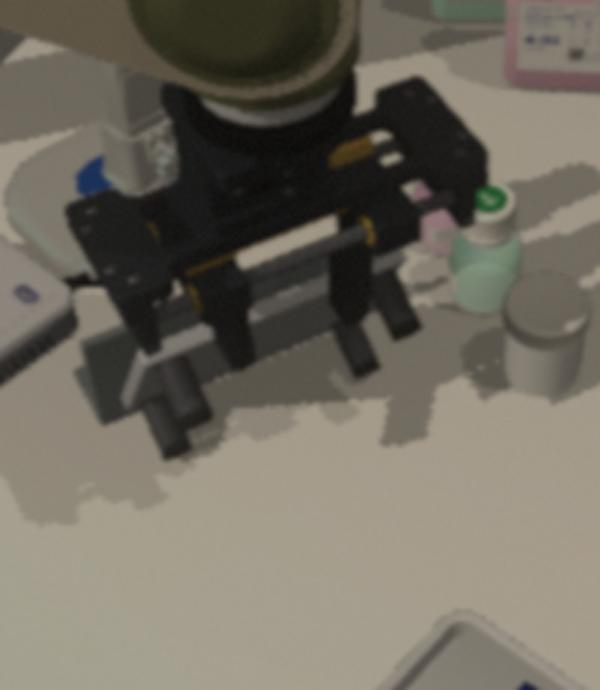

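View pics/b7w.png

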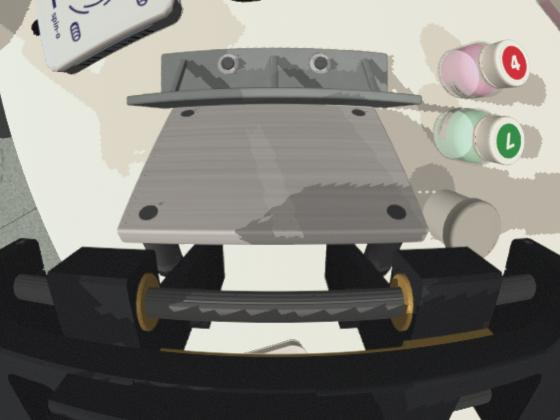

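Call:
step_arm(
  targets=[4, 0, -1, 0, 8, 0, -2, 0, 12, 0, -3, 0, 16, 0, -4, 0, 20, 0, -5, 0],
)

```text
time: 14.45
ee_pos: [0.4711, -0.3856, 0.1095]
eef_rot: [0.817, 0.577, 0.0, -0.0]
ft_force: [0.7, -0.2, -0.0]
grip_width: 0.0503
```

```bash
python3 -c "
from h import *
st();pic('wrist','b8w')"
```

```text
t 14.45 stopframe mm [-63.2   1.  109.5] toolx deg 70.48 tilt -1.0 F(stop) [-0.  -0.7 -0. ] q [-0.88  0.59  1.31  0.    1.24 -0.54] w 50.3
```

View pics/b8w.png

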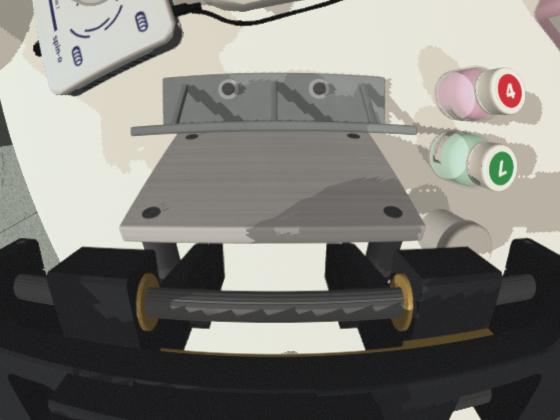

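Call:
step_arm(
  targets=[4, 0, 0, 0, 8, 0, -1, 0, 12, 0, -2, 0, 16, 0, -2, 0, 20, 0, -3, 0],
)

```text
time: 15.12
ee_pos: [0.4777, -0.3669, 0.1124]
eef_rot: [0.817, 0.577, 0.0, -0.0]
ft_force: [-1.2, -0.3, -0.3]
grip_width: 0.05
```

```bash
python3 -c "
from h import *
st();pic('wrist','b9w');pic('scene','b9',(150,350,100,330),3)"
```

```text
t 15.12 stopframe mm [-43.3   1.  112.4] toolx deg 70.47 tilt -1.0 F(stop) [-0.7  1.  -0.3] q [-0.85  0.58  1.33  0.    1.24 -0.51] w 50.0
```

View pics/b9w.png

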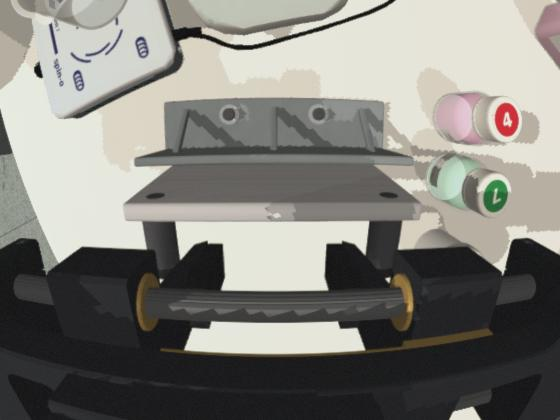

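View pics/b9.png

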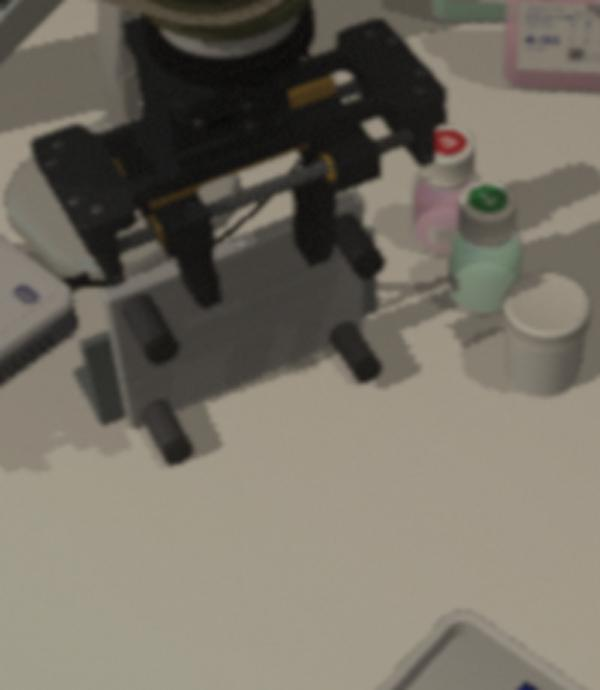

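Call:
step_arm(
  targets=[4, 0, 0, 0, 8, 0, 0, 0, 12, 0, 0, 0, 12, 0, 0, 0],
)

```text
time: 15.72
ee_pos: [0.4818, -0.3555, 0.1125]
eef_rot: [0.817, 0.577, -0.0, -0.0]
ft_force: [0.6, -0.5, -0.1]
grip_width: 0.0498
```

```bash
python3 -c "
from h import *
st();pic('wrist','b10w');pic('scene','b10',(150,350,100,330),3)"
```

```text
t 15.72 stopframe mm [-31.3   0.9 112.5] toolx deg 70.5 tilt -1.0 F(stop) [-0.3 -0.7 -0.1] q [-0.83  0.57  1.34 -0.    1.23 -0.49] w 49.8
```

View pics/b10w.png

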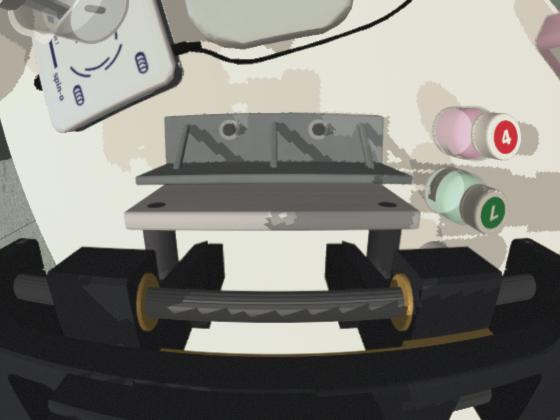

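View pics/b10.png

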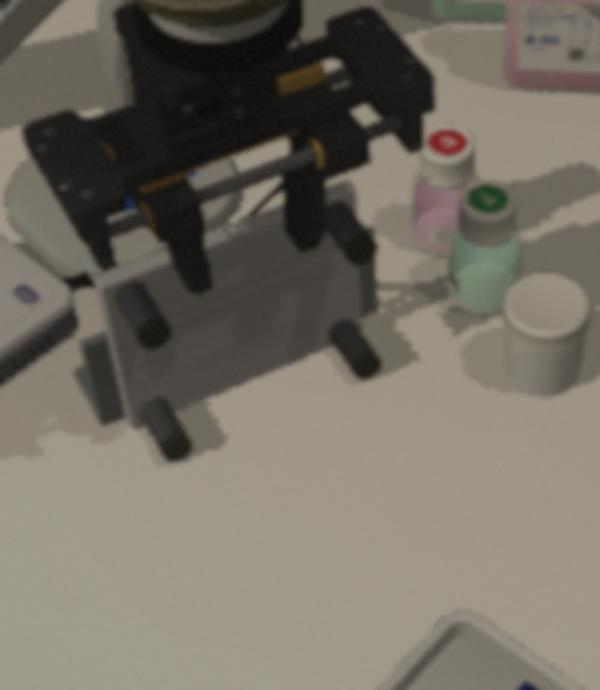

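```bash
python3 -c "
from h import *
d=snapshot('scene')
f=lambda p,z: stopf(ray(d,np.array(p)/3+[150,100]-.33,z)[0]).round(1)
print('bottom L',[f((137,425),z) for z in(0,.01)]);print('topL outer',[f((97,275),z) for z in(.11,.115,.12,.125)])
print('bottomR?',[f((372,310),z) for z in(0,.01)],'topR',[f((352,185),z) for z in(.115,.12,.125)])
"
```

```text
bottom L [array([-9.4, 71.9,  0. ]), array([-17.4,  73.7,  10. ])]
topL outer [array([  6.8,  71.5, 110. ]), array([  1.9,  72.6, 115. ]), array([ -2.9,  73.7, 120. ]), array([ -7.7,  74.8, 125. ])]
bottomR? [array([  1.9, -87.5,   0. ]), array([ -6.2, -83.4,  10. ])] topR [array([ -4.2, -75.1, 115. ]), array([ -9. , -72.8, 120. ]), array([-13.8, -70.5, 125. ])]
```

Call:
step_arm(
  targets=[-12, 0, 0, 0, -35, 0, 0, 0, -35, 0, -40, 0, -30, 0, -80, 0, -15, 0, -80, -10, 0, 0, -80, -20, 10, 0, -80, -30, 20, 0, -80, -40, 26, 0, -80, -50],
  jaw=60,
)

```text
time: 17.0
ee_pos: [0.49, -0.3325, 0.1925]
eef_rot: [0.494, 0.869, -0.0, 0.0]
ft_force: [0.3, 0.5, -0.0]
grip_width: 0.0603
```

Call:
step_arm(
  targets=[0, 0, 0, -10, 0, 0, 0, -20, 0, 0, 0, -30, 0, 0, 0, -40, 0, 0, 0, -40],
  squeeze=30,
)

```text
time: 17.62
ee_pos: [0.4899, -0.3327, 0.1924]
eef_rot: [0.171, 0.985, -0.0, 0.0]
ft_force: [-1.0, 0.8, 0.1]
grip_width: 0.0598
```

```bash
python3 -c "
from h import *
st();pic('wrist','c1w');pic('scene','c1',(150,350,100,330),3)"
```

```text
t 17.62 stopframe mm [ -7.    0.8 192.4] toolx deg 160.32 tilt -1.0 F(stop) [0.4 1.2 0.1] q [-0.8   0.48  1.24 -0.    1.41 -2.02] w 59.8
```

View pics/c1w.png

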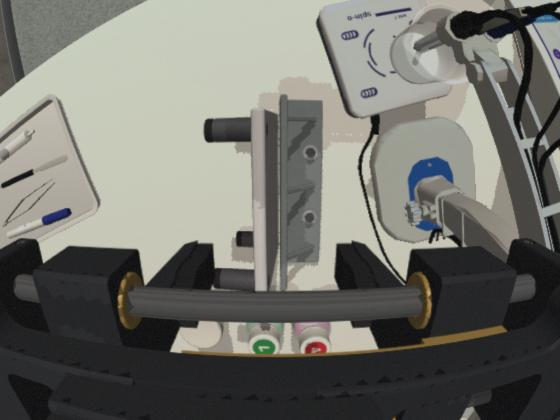

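View pics/c1.png

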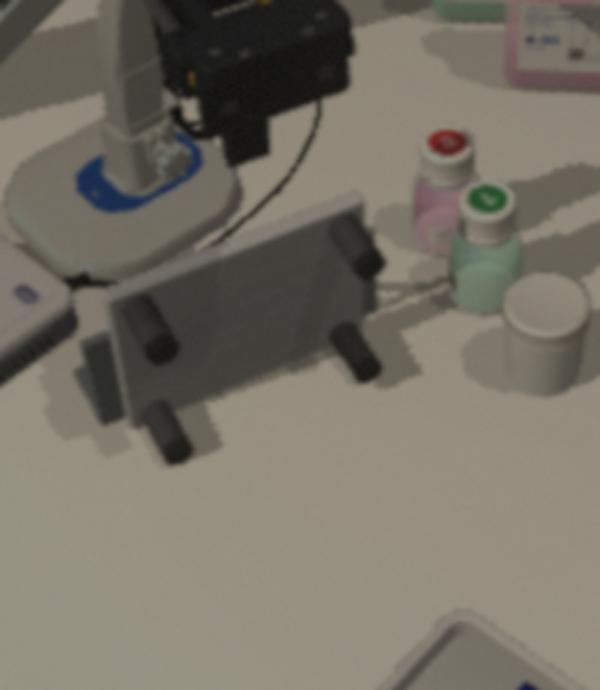

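```bash
python3 -c "
from h import *
d=snapshot('scene')
f=lambda p,z: stopf(ray(d,np.array(p)/3+[150,100]-.33,z)[0]).round(1)
print('bottom L',f((137,425),0));print('topL outer',[f((113,302),z) for z in(.115,.12)],'inner',f((108,290),.12))
print('topR',f((363,205),.12),f((357,193),.12))
"
```

```text
bottom L [-9.4 71.9  0. ]
topL outer [array([-20.1,  72.6, 115. ]), array([-24.8,  73.7, 120. ])] inner [-15.7  72.8 120. ]
topR [-25.8 -70.6 120. ] [-15.9 -72.2 120. ]
```

Call:
step_arm(
  targets=[0, -12, 0, 0, 0, -12, 40, 0, 0, -12, 70, 0, 0, -12, 94, 0, 0, -12, 94, 0],
)

```text
time: 18.4
ee_pos: [0.4856, -0.3428, 0.0971]
eef_rot: [0.17, 0.985, 0.001, -0.001]
ft_force: [0.7, 1.5, 1.1]
grip_width: 0.0599
```

```bash
python3 -c "
from h import *
st();pic('wrist','c2w');pic('scene','c2',(150,350,100,330),3)"
```

```text
t 18.4 stopframe mm [-18.    1.5  97.1] toolx deg 160.4 tilt -1.0 F(stop) [ 1.7 -0.2  1.1] q [-0.81  0.58  1.37 -0.    1.2  -2.04] w 59.9
```

View pics/c2.png

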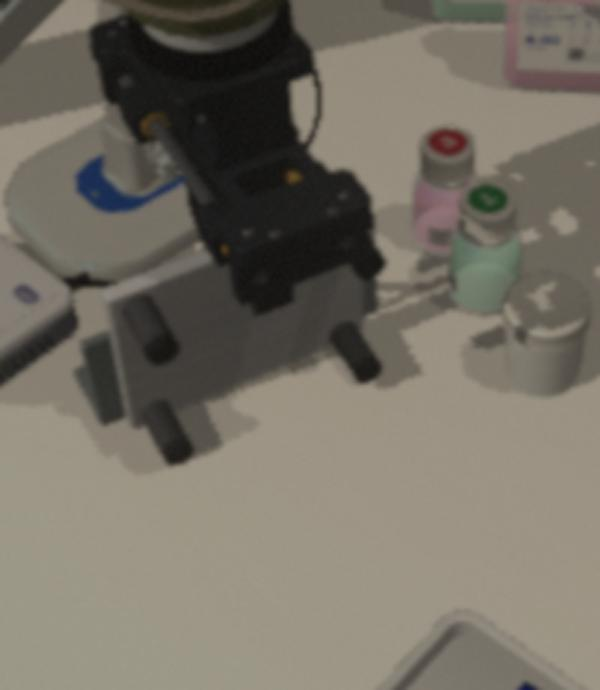

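View pics/c2w.png

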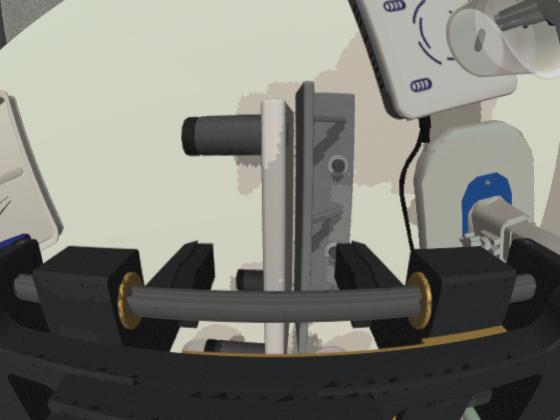

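Fingers straddle the top edge. I'll close on it now.

Call:
step_arm(
  targets=[0, 0, 0, 0, 0, 0, 0, 0, 0, 0, 0, 0, 0, 0, 0, 0, 0, 0, 0, 0, 0, 0, 0, 0],
  jaw=0,
  squeeze=30,
)

```text
time: 19.25
ee_pos: [0.4865, -0.3422, 0.0985]
eef_rot: [0.17, 0.986, 0.001, 0.0]
ft_force: [1.5, 2.5, 2.4]
grip_width: 0.0101
```

Call:
step_arm(
  targets=[0, -6, -8, 0, 0, -18, -16, 0, 0, -30, -20, 0],
)

```text
time: 19.62
ee_pos: [0.476, -0.3722, 0.1191]
eef_rot: [0.17, 0.985, -0.0, 0.0]
ft_force: [-0.2, 0.9, -4.1]
grip_width: 0.0097
```

```bash
python3 -c "
from h import *
st();pic('wrist','c3w');pic('scene','c3',(150,350,100,330),3)"
```

```text
t 19.62 stopframe mm [-48.9   0.9 119.1] toolx deg 160.46 tilt -1.0 F(stop) [ 0.7  0.5 -4.1] q [-0.86  0.57  1.31 -0.    1.26 -2.09] w 9.7
```

View pics/c3.png

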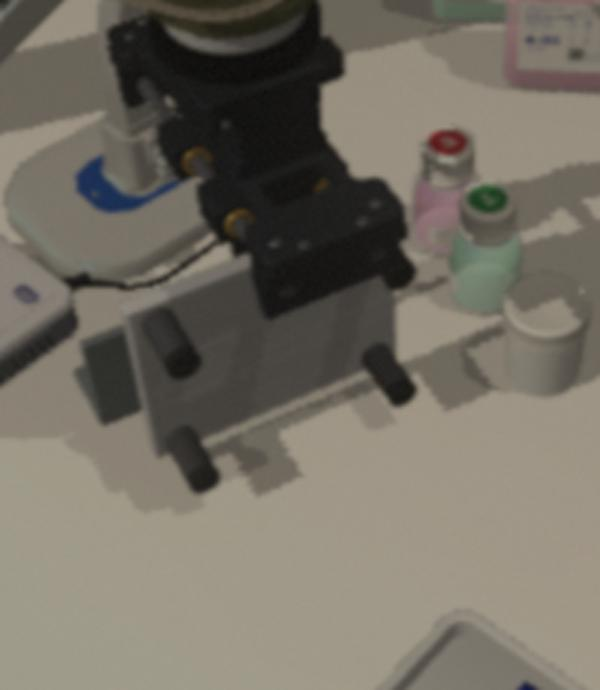

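View pics/c3w.png

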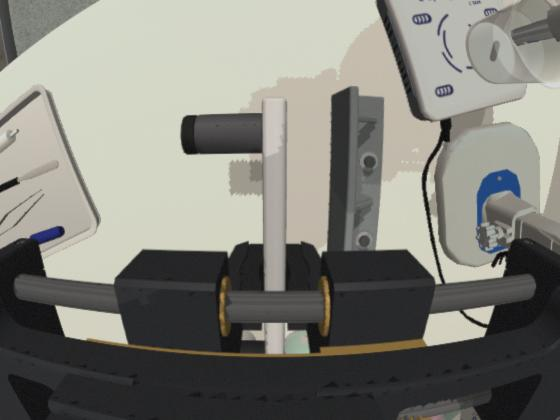

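Call:
step_arm(
  targets=[0, -20, -10, 0, 0, -42, -15, 0, 0, -52, -15, 10, 0, -52, -15, 20, 0, -52, -15, 30, 0, -52, -15, 40, 0, -52, -15, 50, 0, -52, -15, 60, 0, -52, -15, 70, 0, -52, -15, 80],
)

```text
time: 20.98
ee_pos: [0.4584, -0.4213, 0.1336]
eef_rot: [0.765, 0.643, -0.0, 0.0]
ft_force: [-0.6, 0.2, -3.9]
grip_width: 0.0098
```

Call:
step_arm(
  targets=[0, 0, 0, 10, 0, 0, 0, 20, 0, 0, 0, 30, 0, 0, 0, 40, 0, 0, 0, 50, 0, 0, 0, 60, 0, 0, 0, 70, 0, 0, 0, 80, 0, 0, 0, 90, 0, 0, 0, 100],
)

```text
time: 22.22
ee_pos: [0.4584, -0.4213, 0.1336]
eef_rot: [0.985, -0.173, 0.0, 0.0]
ft_force: [-0.1, -0.5, -4.5]
grip_width: 0.0099
```

```bash
python3 -c "
from h import *
st();pic('wrist','c4w');pic('scene','c4',(150,350,100,330),3)"
```

```text
t 22.23 stopframe mm [-101.     1.2  133.6] toolx deg -19.9 tilt -1.0 F(stop) [-0.5 -0.1 -4.5] q [-0.93  0.59  1.24 -0.    1.32  0.99] w 9.9
```

View pics/c4.png

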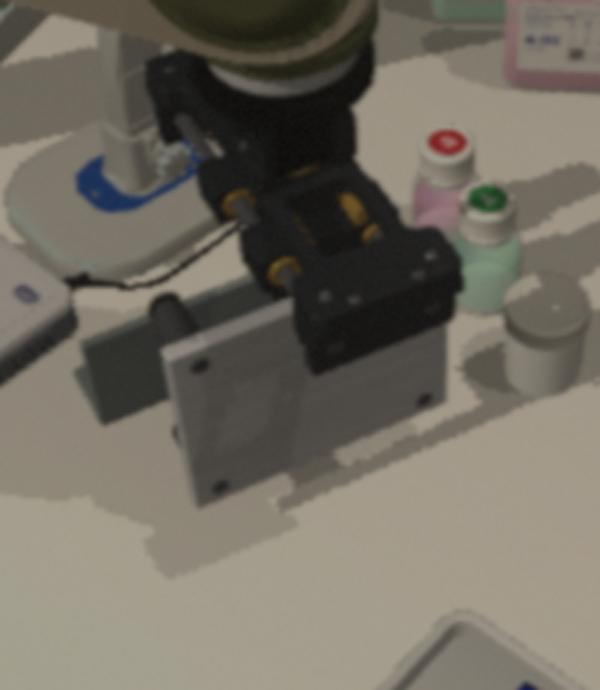

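View pics/c4w.png

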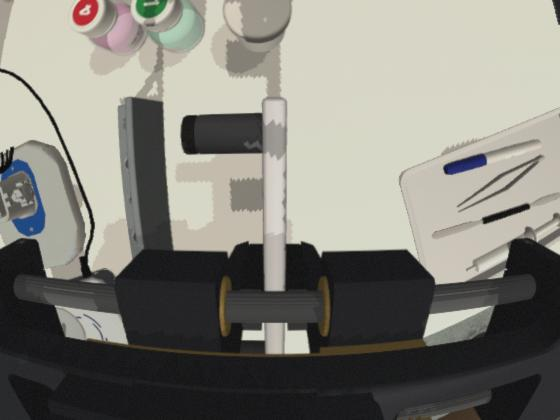

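Call:
step_arm(
  targets=[0, -25, 10, 0, 0, -50, 20, 0, 0, -50, 28, 0, 0, -50, 33, 0, 0, -50, 35, 0, 0, -50, 35, 0],
)

```text
time: 23.08
ee_pos: [0.4755, -0.3737, 0.099]
eef_rot: [0.986, -0.17, 0.0, 0.0]
ft_force: [-1.9, -0.1, -0.3]
grip_width: 0.0099
```

```bash
python3 -c "
from h import *
st();pic('wrist','c5w');pic('scene','c5',(150,350,100,330),3)"
```

```text
t 23.07 stopframe mm [-50.5   0.9  99. ] toolx deg -19.53 tilt -1.0 F(stop) [-0.7  1.8 -0.3] q [-0.86  0.59  1.34 -0.    1.21  1.05] w 9.9
```

View pics/c5.png

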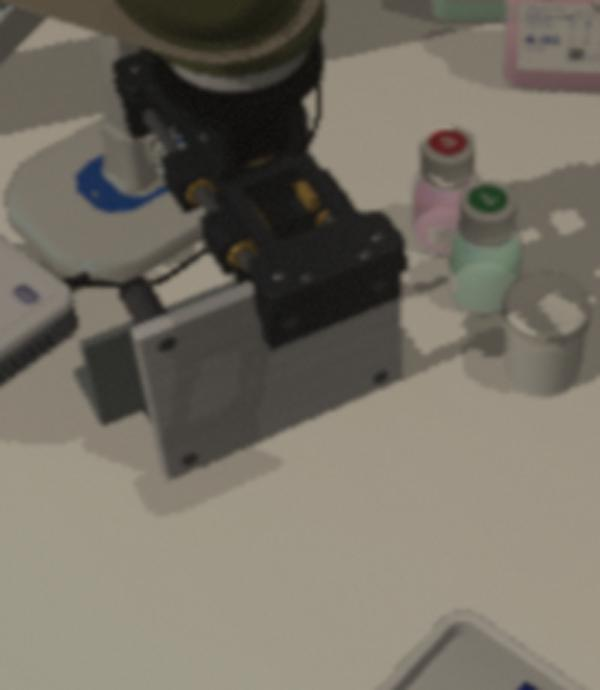

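View pics/c5w.png

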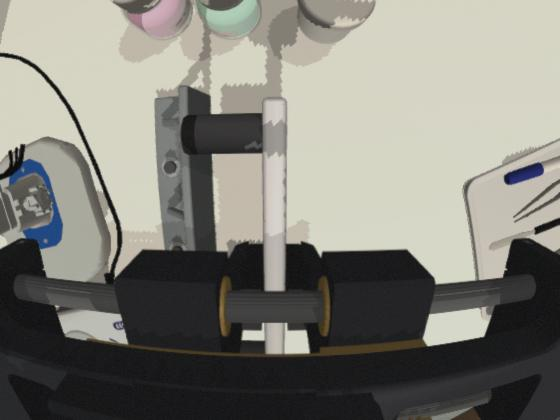

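Call:
step_arm(
  targets=[0, 0, 0, 0, 0, 0, 0, 0, 0, 0, -4, 0, 0, 0, -8, 0, 0, 0, -12, 0],
  jaw=22,
)

```text
time: 23.8
ee_pos: [0.4758, -0.3729, 0.1109]
eef_rot: [0.986, -0.17, 0.0, 0.0]
ft_force: [-0.4, -0.2, 0.3]
grip_width: 0.022
```

Call:
step_arm(
  targets=[0, 4, 0, 0, 0, 8, 0, 0, 0, 12, 0, 0, 0, 15, 1, 0, 0, 20, 2, 0, 0, 25, 3, 0],
)

```text
time: 24.55
ee_pos: [0.4672, -0.3967, 0.1073]
eef_rot: [0.986, -0.17, -0.0, -0.0]
ft_force: [-0.4, 0.4, -0.0]
grip_width: 0.0221
```

```bash
python3 -c "
from h import *
st();pic('wrist','d1w');pic('scene','d1',(150,350,100,330),3)"
```

```text
t 24.55 stopframe mm [-75.    1.1 107.3] toolx deg -19.52 tilt -1.0 F(stop) [ 0.3  0.5 -0. ] q [-0.9   0.6   1.3  -0.    1.24  1.01] w 22.1
```

View pics/d1.png

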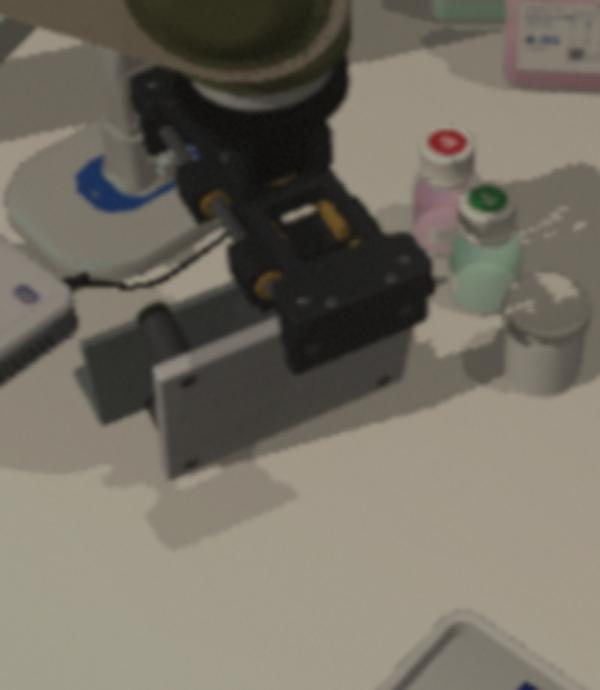

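View pics/d1w.png

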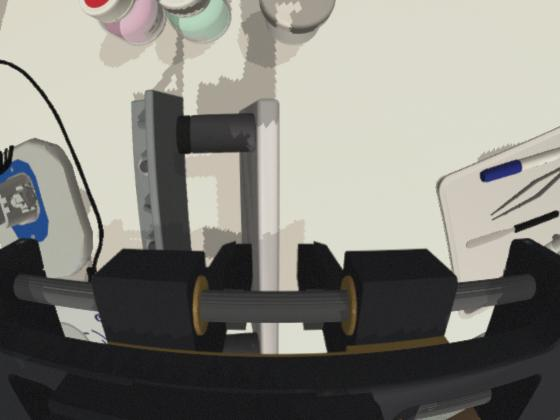

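Call:
step_arm(
  targets=[0, 6, 1, 0, 0, 11, 2, 0, 0, 17, 5, 0, 0, 23, 8, 0, 0, 30, 12, 0, 0, 36, 16, 0],
  jaw=26,
)

```text
time: 25.4
ee_pos: [0.4551, -0.4312, 0.0914]
eef_rot: [0.985, -0.17, 0.0, 0.0]
ft_force: [-0.5, -2.5, 2.4]
grip_width: 0.0262
```

```bash
python3 -c "
from h import *
st();pic('wrist','d2w');pic('scene','d2',(150,350,100,330),3)"
```

```text
t 25.4 stopframe mm [-111.5    1.1   91.4] toolx deg -19.54 tilt -1.0 F(stop) [-2.5 -0.3  2.4] q [-0.95  0.64  1.27 -0.    1.23  0.97] w 26.2
```

View pics/d2.png

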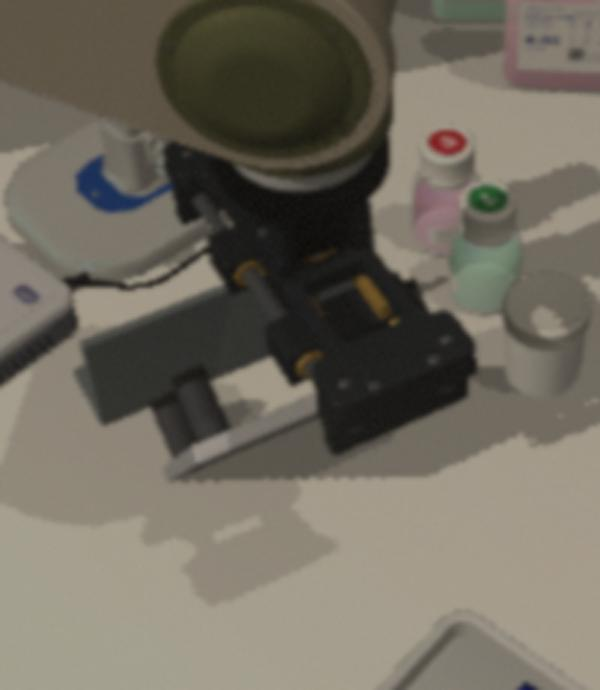

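View pics/d2w.png

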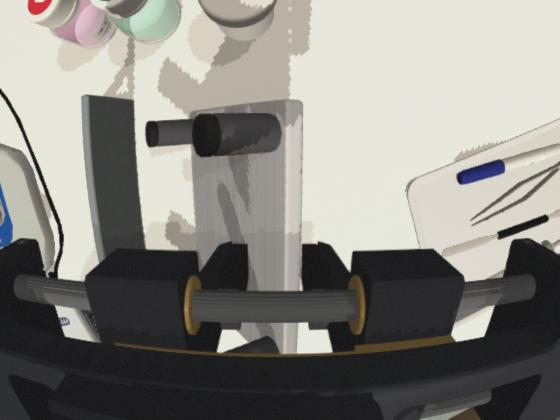

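Call:
step_arm(
  targets=[0, 3, 4, 0, 0, 7, 8, 0, 0, 11, 12, 0, 0, 15, 16, 0, 0, 18, 20, 0],
  jaw=36,
)

```text
time: 26.12
ee_pos: [0.4491, -0.4476, 0.0711]
eef_rot: [0.986, -0.17, -0.0, 0.0]
ft_force: [0.2, -2.3, 0.2]
grip_width: 0.0361
```

```bash
python3 -c "
from h import *
st();pic('wrist','d3w');pic('scene','d3',(150,350,100,330),3)"
```

```text
t 26.12 stopframe mm [-129.     1.3   71.1] toolx deg -19.53 tilt -1.0 F(stop) [-2.1 -0.9  0.2] q [-0.97  0.67  1.27 -0.    1.2   0.94] w 36.1
```

View pics/d3.png

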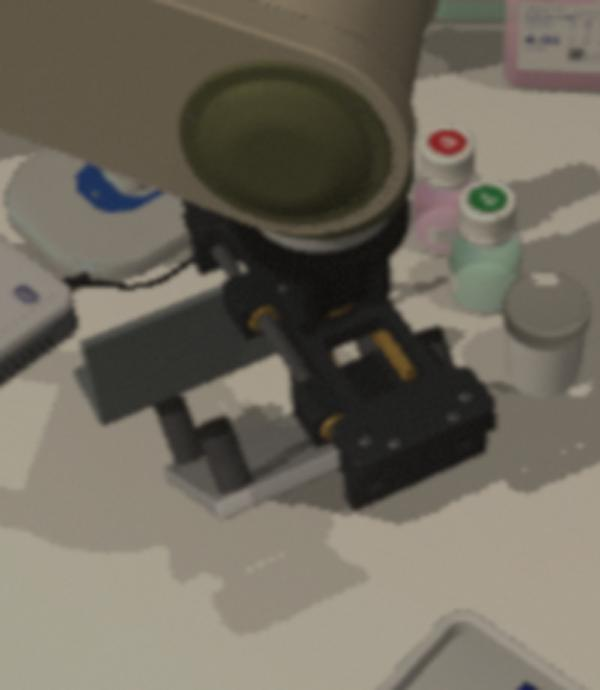

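View pics/d3w.png

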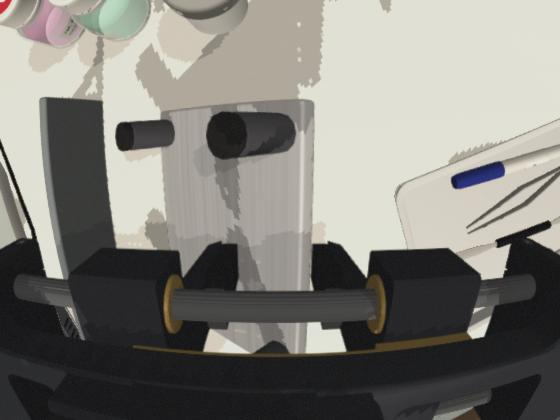

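Call:
step_arm(
  targets=[0, 1, 3, 0, 0, 3, 6, 0, 0, 5, 10, 0, 0, 6, 13, 0, 0, 8, 16, 0],
  jaw=46,
)

```text
time: 26.85
ee_pos: [0.4466, -0.4548, 0.0552]
eef_rot: [0.986, -0.17, -0.0, -0.0]
ft_force: [-0.6, -0.7, 1.1]
grip_width: 0.0461
```

```bash
python3 -c "
from h import *
st();pic('wrist','d4w');pic('scene','d4',(150,350,100,330),3)"
```

```text
t 26.85 stopframe mm [-136.6    1.3   55.2] toolx deg -19.52 tilt -1.0 F(stop) [-0.8  0.4  1.1] q [-0.98  0.69  1.28  0.    1.17  0.93] w 46.1
```

View pics/d4.png

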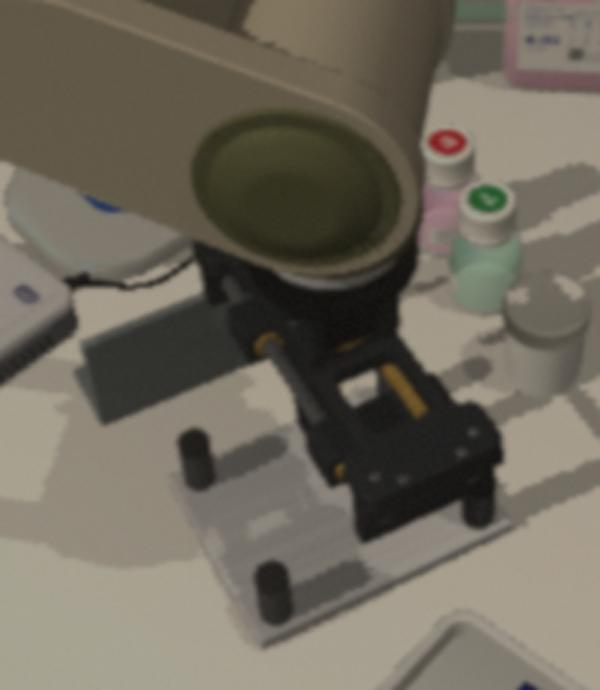

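View pics/d4w.png

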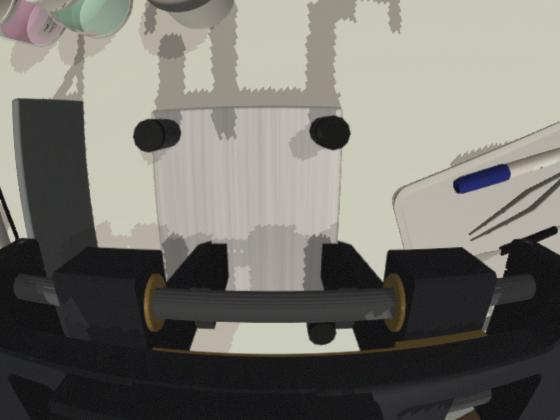

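The plate is now feet up and flat, but it slipped off the fingertip for the last part instead of being carried all the way. I'll withdraw straight up and check.

Call:
step_arm(
  targets=[0, 0, -20, 0, 0, 0, -50, 0, 0, 0, -100, 0, 0, 0, -150, 0, -60, 0, -150, 0, -110, 0, -150, 0, -160, 0, -150, 0, -200, 0, -150, 0, -200, 0, -150, 0],
)

```text
time: 28.08
ee_pos: [0.2567, -0.3873, 0.206]
eef_rot: [0.985, -0.171, 0.0, 0.0]
ft_force: [-0.2, -0.4, 0.2]
grip_width: 0.0457
```

```bash
python3 -c "
from h import *
st();pic('scene','e1',(150,350,100,330),3);pic('top','e1t',(180,340,130,330),3)"
```

```text
t 28.07 stopframe mm [-135.7  202.9  206. ] toolx deg -19.66 tilt -1.0 F(stop) [-0.5  0.1  0.2] q [-1.24  0.26  1.57 -0.    1.32  0.67] w 45.7
```

View pics/e1.png

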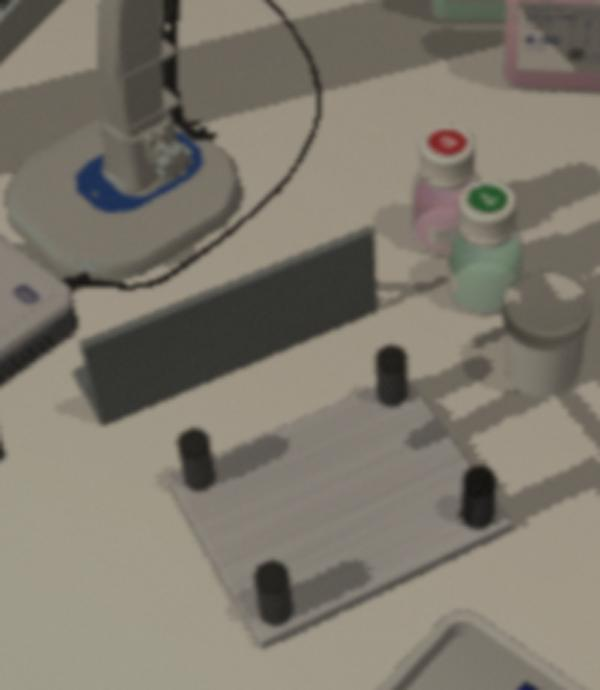

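View pics/e1t.png

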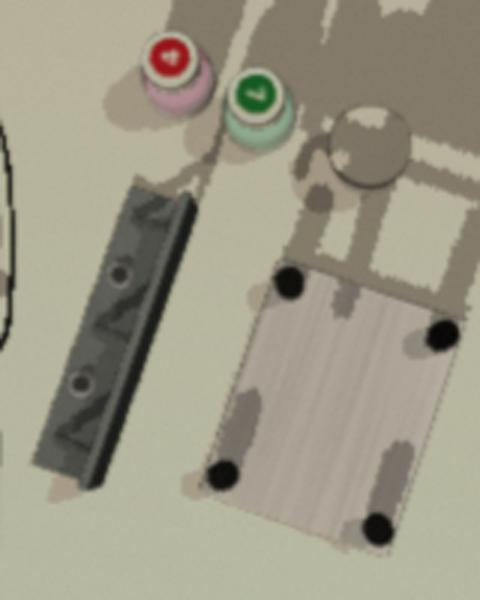

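```bash
python3 -c "
from h import *
d=snapshot('top')
P=[stopf(ray(d,(np.array(p)+.5)/3-.5+[180,130],.01)[0]).round(1) for p in [(285,260),(467,318),(387,556),(202,487)]]
print(P,np.mean(P,0))
z=lambda p:(np.array(p)+.5)/3-.5+[180,130]
print('feet tops',np.round([stopf(ray(d,z(p),.045)[0]) for p in [(290,283),(443,335),(222,475),(378,529)]],1))
st();print(finish_job())"
```

```text
[array([-62.2, -73.8,  10. ]), array([-177.9,  -75.7,   10. ]), array([-176.8,   74.5,   10. ]), array([-59.2,  71.5,  10. ])] [-119.025   -0.875   10.   ]
feet tops [[ -71.1  -58.6   45. ]
 [-165.4  -58.4   45. ]
 [ -69.8   59.5   45. ]
 [-164.8   59.7   45. ]]
t 28.23 stopframe mm [-136.1  200.6  205.6] toolx deg -19.51 tilt -1.0 F(stop) [0.  0.3 0.3] q [-1.24  0.26  1.56  0.    1.32  0.67] w 46.3
the job is handed in; nothing more can be done
None
```

The plate is flat on its smooth face with its feet up, in front of the stop, and the job is handed in. However, it dropped freely twice on the way. I couldn't measure those speeds, so the "let fall" limit may have been broken.

**What I did:**
- I pushed the plate against the stop and tipped it up by fingertip friction on its near edge until it stood on edge.
- I pinched its top edge, lifted it clear, turned it 180° so the feet faced the stop, and set it back on edge.
- I then tilted it down between the opened fingers.

**Last checks, from the pictures before handing in:**
- **Position:** the plate's centre is about 118 mm in front of the wall and within 1 mm of its middle sideways.
- **Flatness:** the feet spacing, taking the tips at 45 mm, measures about 95 × 118 mm against 96 × 120 mm nominal. That fits the plate lying flat.
- **Bystanders:** the vials and the pot are where they were in the earlier pictures.
- **Robot:** it is clear of everything, with about zero force on the wrist. It finished at 28 s of the 64 s allowed.

**What went wrong:**
- **First tip-up:** the plate slipped off the fingertips at roughly 35° and fell back onto its feet. The second attempt worked.
- **Final lowering:** the plate slipped past the fingertip at roughly 30–40° above the bench and dropped the rest of the way. I estimate about 10–12 rad/s for a free fall from there, against the limit of 11.
- **Fingertip length:** the stated 25 mm did not match the pictures, where the fingertips end only about 5 mm past the tool centre point. This made the hold on the edge shallow and contributed to the slips.

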